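# Open the carrier, sort keyed collars onto matching shafts, close it

### The arm

A 7-joint arm with a two-finger parallel gripper is mounted at the origin on the work surface; the furniture and walls round the work are solid. World frame = base frame: x ahead of the robot, y to its left, z up, the work surface at z = 0. Lengths are in m, angles in rad, forces in N, time in s.
With the tool pointing down it reaches from about 0.4 to 0.875 m from the base axis. Payload 6.5 kg.
Tool frame: the origin (TCP) lies midway between the tips of the shut fingers; the grasp point (between the pads) lies 19 mm behind it; z points along the fingers, y is the line along which they close (so a half turn about z gives the same grasp; the last joint's range is limited). The gripper opens to 85 mm and grips with 20 to 120 N. Pads are 22 mm wide; open, the fingers measure 114 mm over their backs; the gripper's body (76 mm by 85 mm) begins 54 mm behind the grasp point. The pads swing forward as they close: fully open they stand 13 mm farther back than shut.
Start: joints at [-1.246, 0.536, -0.004, 1.538, 0.003, 1.067, -0.071], TCP at [0.248, 0.601, 0.231] pointing down, gripper open.
Joint ranges: [-2.7, 2.7], [-0.37, 2.16], [-1.27, 1.26], [0.24, 2.4], [-1.31, 4.45], [0.19, 1.91], [-2.76, 2.76]. Speed limits (rad/s): [2.39, 2.39, 3.14, 3.14, 3.14, 3.14, 3.14].

### API

Orientations are given as a rotation vector (axis times angle).
In Python, from plant import manip gives the robot as it stands.
- The arm moves only by the tool servo_tool, never from a script. Its argument "increments" is a list of rows, each an object of numbers: "grip": the gripper's target within -1 to 1 (shut at 1, half-way at 0, fully open at -1); "tx", "ty", "tz": the shift along the tool's x, y, z in cm; "spin": the turn about the tool's z in degrees. A call has 1 to 5 rows; each row is the pose to reach, as a shift and turn from the pose commanded when the call began, along the tool's axes at that moment; what a row does not reach only later rows make up. A row lasts 1/12 s, in which the tool goes at most 41.7 mm and 7.16 degrees, less where a joint would pass 70% of its speed; a pose out of reach is approached as far as the arm can. A call with a gripper value outside its range is refused whole. The fingers move at their own pace and stop on an object; "force" is the grip in N (left out, the last holds). Time passes only in rows, so rows that repeat a pose let the fingers close. It gives the time, the measured TCP pose, the force, the opening and the grip force at its end, in the units of the state.
- manip.sense(): the state, without advancing time (a new reading comes with each control period).
- manip.capture(name): name is "side" or "top"; returns a dict with "color" (400x640x3 uint8, blue, green, red), "fx", "fy", "cx", "cy" (pixels), "dist_coeffs" ([k1, k2, p1, p2, k3] as OpenCV has them; the pictures are not rectified), "world_from_camera" (4x4, takes a point from camera to world coordinates). Camera axes: x right, y down, z forward; pixel columns grow to the right and rows downward; lengths in m; the calibration is good to about 2 mm. A picture is of the moment at which its call begins. There is no depth.
- manip.finish_job(): hands the job in; it is judged then, once.
The state is a dict: "time": time; "q": joint angles; "qvel": joint speeds; "joint_torque": joint torques, N m; "eef_pos": TCP position; "ee_rot": TCP orientation; "contact_force": force on the tool from outside, world axes, zero at the start; "ft_torque": the same for the moment, N m; "gripper_width": finger opening in m; "grip_force": force on a finger pad.
Only numpy, scipy, OpenCV 4.12 (cv2) and the standard library are available. Lean on these libraries where they do the work, as an engineer would, in place of code of your own. Each camera call takes 0.05 s, during which the arm holds its last target. There are 200 camera calls.

### The job

Open the carrier by lifting the rear edge of its cover panel, unhooking the panel from the lip of the front rail and laying it flat on the bench; then sort the loose keyed collars onto the two upright shafts by the position of their keyways, trying each on the shaft whose keys match and sliding it fully home (a second of a kind goes on top of the first). When all are on, close the carrier: holding the panel tilted, hook one long edge under the lip of the front rail again and lower the other until the panel lies flat on both rails, centred along them. Leave the oil bottle, cup, plug gauge and pin punch where they are.

Things in the scene. Friction and masses are not known exactly. Their poses are not given: they have to be found in the camera images.
- collar_opp_1: square steel collar 38 x 38 x 16 mm, 19 mm upright bore, two keyways 9 mm wide reaching 15 mm from the axis, full height. Origin: underside centre, z up. Keyways opposite, along its +x and -x: fits shaft_opp either way round, will not go down shaft_right. 0.12 kg, starts flat on the bench; may be absent (None)
- collar_opp_2: square steel collar 38 x 38 x 16 mm, 19 mm upright bore, two keyways 9 mm wide reaching 15 mm from the axis, full height. Origin: underside centre, z up. Keyways opposite, along its +x and -x: fits shaft_opp either way round, will not go down shaft_right. 0.12 kg, starts flat on the bench; may be absent (None)
- collar_right_1: square steel collar 38 x 38 x 16 mm, 19 mm upright bore, two keyways 9 mm wide reaching 15 mm from the axis, full height. Origin: underside centre, z up. Keyways at a right angle, along its +x and +y: fits shaft_right only, its x and y along the shaft's, will not go down shaft_opp. 0.12 kg, starts flat on the bench; may be absent (None)
- collar_right_2: square steel collar 38 x 38 x 16 mm, 19 mm upright bore, two keyways 9 mm wide reaching 15 mm from the axis, full height. Origin: underside centre, z up. Keyways at a right angle, along its +x and +y: fits shaft_right only, its x and y along the shaft's, will not go down shaft_opp. 0.12 kg, starts flat on the bench; may be absent (None)
- shaft_opp: fixed upright steel shaft on the carrier, 16 mm diameter, with two keys opposite each other along its own +x and -x; keys 5 mm wide reaching 13 mm from the axis. Heights above the origin: seat 4 mm, key tops taper in from 30 to 36 mm, shaft tapers from 37 mm to its tip at 46 mm. Origin: underside centre of its 32 mm flange, 8 mm above the bench; z up
- shaft_right: as shaft_opp, but its two keys are at a right angle, along its own +x and +y. The two shafts stand 76 mm apart along the carrier's y; which of them is on the left varies. Beside a seated collar there is room for fingers at its flats along the carrier's y (38 mm to the other shaft's collars); along x the rails leave only 26 mm, too little for many grippers
- shaft_opp_seat (a point): on the axis of shaft_opp at its seat (flange top): a first collar's origin is here when home, a second one's 16 mm higher. A seated collar has 1.5 mm of play sideways, about 6 degrees in yaw
- shaft_right_seat (a point): the same point on the axis of shaft_right
- carrier: fixed carrier: grey base plate 128 x 158 x 8 mm carrying two steel rails, each 150 mm long along its y, the front rail (nearer the robot) at -x and the rear rail at +x; open at the sides. Origin: underside centre, on the bench; x away from the robot, z up. The panel covers both shafts. To its right the bench is clear for laying the panel down, as far as the heap of cast bodies (105 mm high) beyond world y = -0.54 m
- lip_edge (a point): middle of the lip's free lower edge on the front rail, at carrier x = -45 mm, z = 69 mm. The lip is 4 mm thick and runs back over a ledge whose top is at z = 56 mm (ledge from x = -47 to -57 mm) to the rail's wall at x = -57 mm: a slot 13 mm high and 12 mm deep
- rear_ledge (a point): middle of the rear rail's ledge, at carrier x = 51 mm, z = 56 mm (top face, from x = 45 to 57 mm); behind it a stop wall from x = 57 mm, its top at z = 64 mm. A flat panel has 4 mm of play between the stop and the front rail's wall. Behind, at world x = 0.62 m and heights 0.45 to 0.50 m, a fixed pipe runs along the back: keep the arm clear
- panel: loose steel-grey cover panel 110 x 150 x 5 mm (long edges along its y), 0.28 kg, the same either way round. A holding tab stands on its middle: 10 mm thick along x, 60 mm long along y, from z = 5 to 33 mm, to be pinched across its thickness. Origin: underside centre; z up. Starts fitted: flat on both ledges, one long edge under the lip
- panel_edge_a (a point): middle of the panel's long edge at its x = -55 mm, at half thickness
- panel_edge_b (a point): middle of the panel's long edge at its x = +55 mm, at half thickness
- post_foot (a point): foot of a fixed blue post, 1.26 m tall, left of the work (55 mm section around this point). From it a fixed air regulator hangs over the bench: world x = 0.31 to 0.40, from y = 0.08 out to its red valve handle's end at y = -0.14 m, bowl down to a height of 0.38 m, handle at 0.49 m. Keep the arm clear of both: swing past with the arm drawn in and low
- oil_bottle: white oil bottle with a red spout cap, 52 x 52 x 142 mm, a bystander; origin at the centre of its underside
- parts_cup: small cream plastic cup, 69 mm across, 53 mm high, a bystander; origin at the centre of its underside
- go_gauge: steel plug gauge, 79 x 29 x 16 mm, lying down, a bystander; origin at the centre of its underside
- pin_punch: dark steel pin punch, 118 x 38 x 10 mm, lying down, a bystander; origin at the centre of its underside
Mind the look-alikes: they are no part of the job. What is shaped like the collar_right_2 but black or turquoise is not meant.

How it is judged:
On the way, in this order (a step that is already met when the one before it is completed fails the run):
1. the panel is off the carrier and lies flat on the bench (height (world z) of panel below 0.012 m and angle between panel's own z axis and vertical below 0.06 rad and linear speed of panel below 0.05 m/s), for 0.2 s.
2. every collar is fully home on the shaft whose keys match its keyways (horizontal distance between each of collar_opp_1, collar_opp_2 and shaft_opp below 0.005 m and z of collar_opp_1 in the frame of shaft_opp between 0 and 0.0235 m and angle between each of collar_opp_1, collar_opp_2, collar_right_1, collar_right_2's own z axis and vertical below 0.07 rad and z of collar_opp_2 in the frame of shaft_opp between 0 and 0.0235 m and horizontal distance between each of collar_right_1, collar_right_2 and shaft_right below 0.005 m and z of collar_right_1 in the frame of shaft_right between 0 and 0.0235 m and z of collar_right_2 in the frame of shaft_right between 0 and 0.0235 m), for 0.2 s.
3. the panel, tilted, has one long edge under the lip of the front rail (angle between panel's own z axis and vertical between 0.1 and 0.6 rad and angle between the y axis of panel and the y axis of carrier, either way round below 0.15 rad and ((x of panel_edge_a in the frame of carrier between -0.062 and -0.048 m and z of panel_edge_a in the frame of carrier between 0.052 and 0.071 m) or (x of panel_edge_b in the frame of carrier between -0.062 and -0.048 m and z of panel_edge_b in the frame of carrier between 0.052 and 0.071 m))), for 0.1 s.
At the end, for the whole second after the job is handed in: Each collar upright on its matching shaft, within 3.5 mm of its seat (or of the collar below); panel at rest, level to 2 degrees, within 3 mm of the ledges, a long edge at least 3 mm under the lip, square to 6 degrees, centred along the rails to 15 mm (all of step 2 and angle between panel's own z axis and vertical below 0.035 rad and angle between the y axis of panel and the y axis of carrier, either way round below 0.1 rad and ((x of panel_edge_a in the frame of carrier between -0.062 and -0.048 m and z of panel_edge_a in the frame of carrier between 0.052 and 0.071 m) or (x of panel_edge_b in the frame of carrier between -0.062 and -0.048 m and z of panel_edge_b in the frame of carrier between 0.052 and 0.071 m)) and z of panel in the frame of carrier between 0.054 and 0.059 m and y of panel in the frame of carrier between -0.015 and 0.015 m and linear speed of panel below 0.02 m/s); the robot touches nothing.
It fails at once if the oil bottle is pushed more than 5 cm or lifted (distance of oil_bottle from where it was at the start of the episode above 0.05 m).
It fails at once if the parts cup is pushed more than 5 cm or lifted (distance of parts_cup from where it was at the start of the episode above 0.05 m).
It fails at once if the go gauge is pushed more than 5 cm or lifted (distance of go_gauge from where it was at the start of the episode above 0.05 m).
It fails at once if the pin punch is pushed more than 5 cm or lifted (distance of pin_punch from where it was at the start of the episode above 0.05 m).
Of collar_opp_1, collar_opp_2, collar_right_1, collar_right_2 only 3 to 4 are there at a start; the rules pass over those that are not, and their reading is None.
At some moment in a run one of collar_opp_1, collar_opp_2, collar_right_1, collar_right_2 may be knocked a few centimetres aside while the robot is not near it.
Once in a run the grip may slacken for a moment while it holds something.
It also fails if it takes over 210 s, if anything falls off the work surface, if the arm or the gripper's body presses on something with over 40 N, if the wrist force passes 120 N, or if a joint passes its speed limit or range.

## Working session

There is one attempt and no reset: what is moved stays moved. The work goes in short steps, Python scripts to look and compute and a tool call to move; the robot and the scene stay as the last step left them, time stands still between calls to the robot, and variables do not carry over. Pictures are saved under pics/ and viewed, at most 14 in all, crops included, and the job is handed in when it is done.

Besides the shell and the picture viewer there is one more tool, called in YAML: its name, and indented under it one key for each argument. servo_tool: Moves the arm, as the interface text tells. Its arguments: {"type":"object","properties":{"increments":{"type":"array"},"force":{"type":"number"}},"required":["increments"]}

```bash
ls; mkdir -p pics
cat > h.py <<'E'
import numpy as np, cv2
from scipy.spatial.transform import Rotation as R
from plant import manip
def cap(name,fn=None):
    c=manip.capture(name)
    if fn: cv2.imwrite('pics/'+fn+'.png',c['color'])
    return c
def K(c): return np.array([[c['fx'],0,c['cx']],[0,c['fy'],c['cy']],[0,0,1.]]),np.array(c['dist_coeffs'],float)
def plane(c,px,z):
    k,d=K(c); px=np.array(px,float).reshape(-1,1,2)
    u=cv2.undistortPoints(px,k,d).reshape(-1,2); T=np.array(c['world_from_camera'])
    r=np.c_[u,np.ones(len(u))]@T[:3,:3].T; o=T[:3,3]
    return o+r*((z-o[2])/r[:,2])[:,None]
def proj(c,P):
    k,d=K(c); T=np.linalg.inv(np.array(c['world_from_camera'])); P=np.array(P,float).reshape(-1,3)
    return cv2.projectPoints(P,cv2.Rodrigues(T[:3,:3])[0],T[:3,3],k,d)[0].reshape(-1,2)
E
python3 - <<'E'
from h import *
np.set_printoptions(precision=4,suppress=True)
for n in('top','side'):
    c=cap(n,n+'0'); print(n,c['fx'],np.array(c['world_from_camera']))
s=manip.sense(); print(s)
E
```

```text
pics
top 475.14293899576643 [[-0.0016 -0.9894  0.1453  0.2773]
 [-0.9997 -0.0021 -0.0255 -0.1803]
 [ 0.0255 -0.1453 -0.9891  1.1376]
 [ 0.      0.      0.      1.    ]]
side 462.0335879678208 [[ 0.7446 -0.3916  0.5406 -0.2834]
 [-0.6673 -0.4161  0.6177 -0.9635]
 [-0.0169 -0.8207 -0.5712  0.7928]
 [ 0.      0.      0.      1.    ]]
{'time': 0.1, 'q': array([-1.2462,  0.5371, -0.0044,  1.5388,  0.0026,  1.0673, -0.0712]), 'qvel': array([ 0.0002, -0.0028, -0.0003, -0.0001, -0.0005, -0.0002, -0.0001]), 'joint_torque': array([  0.0032, -58.4569,   1.0523, -25.9779,   0.0127,   0.0045,
         0.    ]), 'eef_pos': array([0.2474, 0.6004, 0.2305]), 'ee_rot': array([-0.6099, -3.0816,  0.0026]), 'contact_force': array([ 1.466 , -0.0536,  0.5069]), 'ft_torque': array([0.0066, 0.0129, 0.0467]), 'grip_force': 0.0, 'gripper_width': 0.08544628206163134}
```

View pics/top0.png

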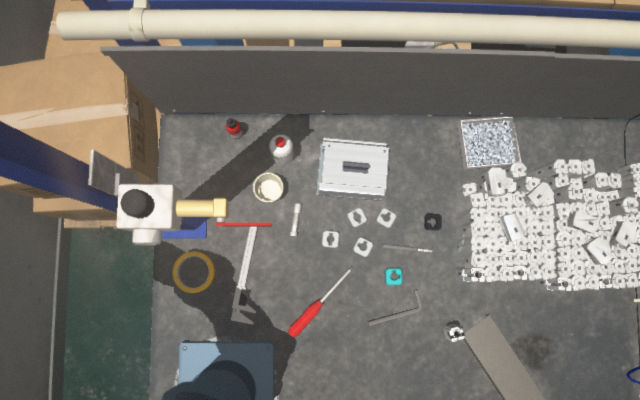

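View pics/side0.png

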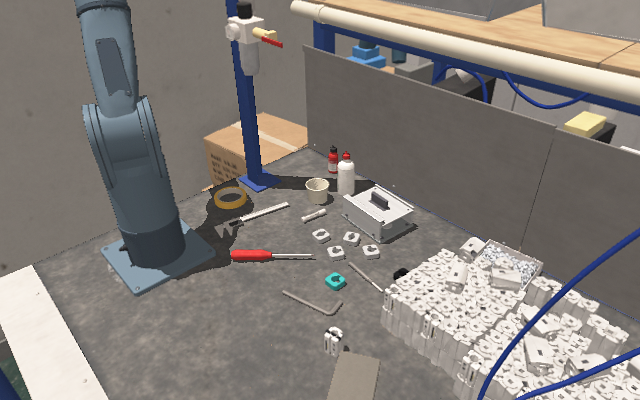

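The top view shows four white collars at (358,217), (386,217), (330,239) and (362,246). The look-alikes are black at (432,222), turquoise at (394,276) and a cast part at (456,333). The carrier with its panel is at (353,168). I choose the four whites and check them in a close crop.

Run:
```python
from h import *
c=cap('top'); im=c['color']
cv2.imwrite('pics/crop1.png',cv2.resize(im[130:265,310:410],None,fx=4.4,fy=4.4,interpolation=cv2.INTER_CUBIC))
np.set_printoptions(precision=4,suppress=True)
hsv=cv2.cvtColor(im,cv2.COLOR_BGR2HSV)
m=((hsv[...,2]>140)&(hsv[...,1]<60)).astype(np.uint8)*255
m[:205]=0;m[265:]=0;m[:,:315]=0;m[:,:]*=1;m[:,410:]=0
for q in cv2.findContours(m,cv2.RETR_EXTERNAL,cv2.CHAIN_APPROX_NONE)[0]:
    if cv2.contourArea(q)>80:
        w=plane(c,q.reshape(-1,2),0.016)[:,:2].astype(np.float32)
        r=cv2.minAreaRect(w*1000); print(cv2.contourArea(q),np.round(r[0],1),np.round(r[1],1),r[2], np.round(cv2.minAreaRect(q)[0]))
# panel rough corners
print(plane(c,[[322,139],[388,143],[386,196],[319,194]],0.061)); print(plane(c,[[353,167]],0.094))
```

```text
244.0 [ 328.8 -319.1] [40.2 38.2] 63.31453323364258 [363. 247.]
246.5 [ 348. -242.] [40.5 39.8] 82.87432861328125 [330. 239.]
252.0 [ 401.3 -375.3] [43.8 45.1] 62.23543930053711 [386. 216.]
277.5 [ 404.  -311.4] [42.8 54.5] 30.72450065612793 [359. 215.]
[[ 0.5779 -0.2223  0.061 ]
 [ 0.5693 -0.3773  0.061 ]
 [ 0.4434 -0.3695  0.061 ]
 [ 0.4477 -0.215   0.061 ]]
[[ 0.5041 -0.2906  0.094 ]]
```

View pics/crop1.png

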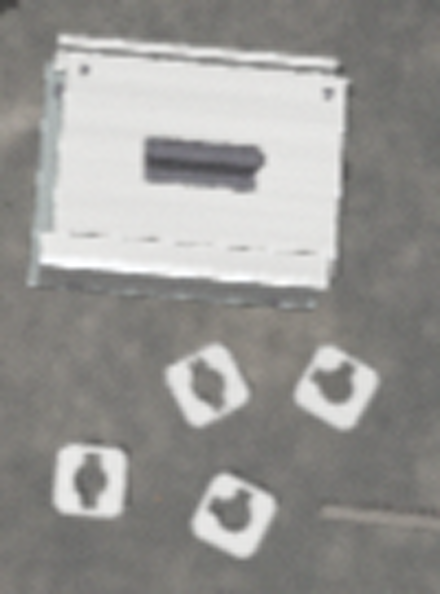

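The crop shows the two opposite-keyway collars at left, (358,217) and (330,239), and the two right-angle ones at right, (386,217) and (362,246). The panel lies fitted with its dark tab at (353,167). Next I measure the tab, the carrier yaw and the post.

```bash
cat >> h.py <<'E'
np.set_printoptions(precision=4,suppress=True)
def tri(a,pa,b,pb):
    A=plane(a,pa,0)[0];oa=np.array(a['world_from_camera'])[:3,3];B=plane(b,pb,0)[0];ob=np.array(b['world_from_camera'])[:3,3]
    da=A-oa;db=B-ob; M=np.c_[da,-db]; t=np.linalg.lstsq(M,ob-oa,rcond=None)[0]
    return (oa+da*t[0]+ob+db*t[1])/2, np.linalg.norm(oa+da*t[0]-ob-db*t[1])
def st():
    s=manip.sense(); r=R.from_rotvec(s['ee_rot']).as_matrix()
    print('t%.1f'%s['time'],'p',s['eef_pos'],'ytool yaw %.1f'%np.degrees(np.arctan2(r[1,1],r[0,1])),'tilt %.1f'%np.degrees(np.arccos(-r[2,2])),'F',np.round(s['contact_force'],1),'w %.4f'%s['gripper_width'],'g %.0f'%s['grip_force'],'q',np.round(s['q'],2)); return s,r
def to(xyz,yaw=None,mod=180):
    """shift (cm, tool axes) and spin (deg) to reach world xyz with tool-y at yaw deg (mod half turn)"""
    s,r=st(); d=r.T@(np.array(xyz)-s['eef_pos'])*100
    o='shift '+str(np.round(d,2))
    if yaw is not None:
        cur=np.degrees(np.arctan2(r[1,1],r[0,1])); dy=(yaw-cur+mod/2)%mod-mod/2
        o+=' spin %.1f'%(-dy)
    print(o)
E
python3 - <<'E'
from h import *
a=cap('top');b=cap('side')
def dark(c,x0,x1,y0,y1,t=95):
    g=cv2.cvtColor(c['color'],cv2.COLOR_BGR2GRAY); m=np.zeros_like(g); m[y0:y1,x0:x1]=(g[y0:y1,x0:x1]<t)*255
    q=max(cv2.findContours(m,0,1)[0],key=cv2.contourArea); return q
qa=dark(a,335,375,150,185);qb=dark(b,365,395,188,212)
print(cv2.boundingRect(qa),cv2.boundingRect(qb))
for t in(80,95,110):
    q=dark(a,335,375,150,185,t); w=plane(a,q.reshape(-1,2),.094)[:,:2].astype(np.float32)*1000; print(t,cv2.minAreaRect(w))
print('post',plane(a,[[185,228]],0),plane(b,[[258,182]],0))
# lip line / rail edges in crop coordinates-> px
f=lambda x,y:[310+x/4.4,130+y/4.4]
L=plane(a,[f(40,235),f(330,252)],.073);print('lip',L,np.degrees(np.arctan2(-(L[0]-L[1])[0],(L[0]-L[1])[1])))
L=plane(a,[f(60,38),f(340,62)],.064);print('rear',L,np.degrees(np.arctan2(-(L[0]-L[1])[0],(L[0]-L[1])[1])))
for nm,p in dict(bottle=(281,148),cup=(268,187),gauge=(295,220),punch=(408,249)).items(): print(nm,plane(a,[p],0.02)[0])
to((.35,.4,.231),90)
E
python3 -c "
import cv2
im=cv2.imread('pics/side0.png');cv2.imwrite('pics/crop2.png',cv2.resize(im[120:280,220:420],None,fx=4,fy=3.7,interpolation=cv2.INTER_CUBIC))"
```

```text
(344, 166, 24, 4) (371, 193, 19, 17)
80 ((501.9443054199219, -317.63836669921875), (0.0, 0.0), 0.0)
95 ((503.1012268066406, -296.1386413574219), (52.04480743408203, 4.793721675872803), 84.97821044921875)
110 ((503.40948486328125, -295.03924560546875), (54.28901290893555, 8.127375602722168), 84.97423553466797)
post [[0.3741 0.1045 0.    ]] [[0.3887 0.1011 0.    ]]
lip [[ 0.4702 -0.2148  0.073 ]
 [ 0.4617 -0.3656  0.073 ]] -3.213578931510257
rear [[ 0.5779 -0.226   0.064 ]
 [ 0.5658 -0.375   0.064 ]] -4.650363190783316
bottle [ 0.5664 -0.1248  0.02  ]
cup [ 0.4707 -0.0947  0.02  ]
gauge [ 0.3919 -0.1594  0.02  ]
punch [ 0.3232 -0.4263  0.02  ]
t0.2 p [0.2475 0.6007 0.2309] ytool yaw 67.6 tilt 0.0 F [ 0.1 -0.   0.3] w 0.0856 g 0 q [-1.25  0.54 -0.    1.54  0.    1.07 -0.07]
shift [-17.12 -14.66   0.  ] spin -22.4
```

View pics/crop2.png

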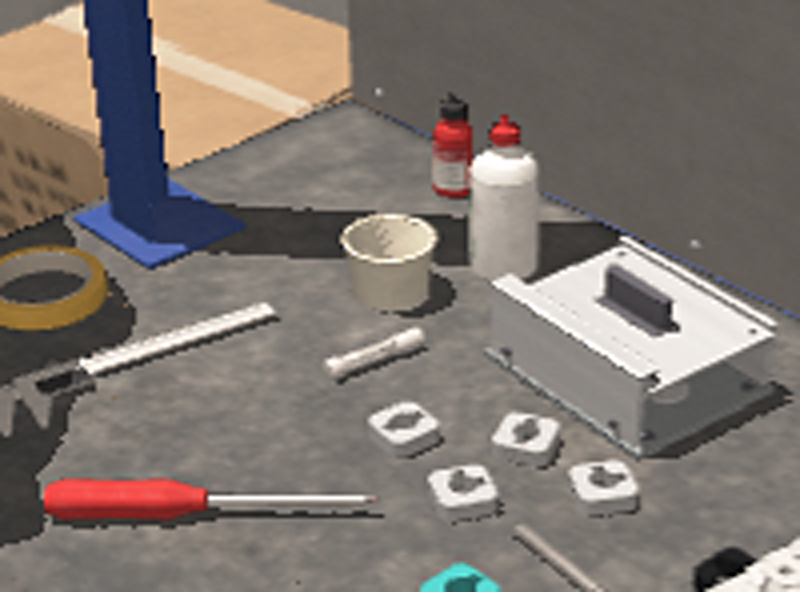

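The side crop shows the same four collars and the tab on the fitted panel. The post's foot is near side pixel (257,184), and its near corner limits the swing. I'll locate the post and draw the arm in first.

Run:
```python
from h import *
b=cap('side')
print(plane(b,[[247.5,178],[257.5,184],[262,174]],0.006))
# side image regulator/hand height sanity: project regulator extents
print(proj(b,[[.31,-.14,.49],[.4,-.14,.49],[.31,.08,.38],[.355,.108,0]]))
s,r=st()
print(r.T@(np.array([.12,.30,.26])-s['eef_pos'])*100)
```

```text
[[0.373  0.1357 0.006 ]
 [0.3756 0.0846 0.006 ]
 [0.4213 0.1236 0.006 ]]
[[272.1883  48.2484]
 [303.9735  39.6682]
 [224.045   72.7701]
 [247.9993 185.1   ]]
t0.3 p [0.2475 0.6008 0.231 ] ytool yaw 67.6 tilt 0.0 F [-0.6 -0.  -0.6] w 0.0857 g 0 q [-1.25  0.54 -0.    1.54  0.    1.07 -0.07]
[  0.3349 -32.672   -2.8823]
```

servo_tool:
  increments:
    - {"ty": -4}
    - {"ty": -8}
    - {"ty": -12}
    - {"ty": -16}
    - {"ty": -20}

```text
invalid input
```

servo_tool:
  increments:
    - {"ty": -4}
    - {"ty": -8}
    - {"ty": -12}
    - {"ty": -16}
    - {"ty": -16}

```text
invalid input
```

Run:
```python
from h import *
s,r=st();print(np.hypot(*s['eef_pos'][:2]))
```

```text
t0.3 p [0.2475 0.6008 0.231 ] ytool yaw 67.6 tilt 0.0 F [-0.6 -0.  -0.6] w 0.0857 g 0 q [-1.25  0.54 -0.    1.54  0.    1.07 -0.07]
0.649796227047104
```

Apparently every row needs all its keys.

servo_tool:
  increments:
    - {"grip": -1,"tx": 0,"ty": -4,"tz": 0,"spin": 0}
    - {"grip": -1,"tx": 0,"ty": -8,"tz": 0,"spin": 0}
    - {"grip": -1,"tx": 0,"ty": -12,"tz": 0,"spin": 0}
    - {"grip": -1,"tx": 0,"ty": -16,"tz": 0,"spin": 0}
    - {"grip": -1,"tx": 0,"ty": -20,"tz": 0,"spin": 0}

```text
time: 0.72
eef_pos: [0.1707, 0.4142, 0.2311]
ee_rot: [0.61, 3.082, 0.0]
contact_force: [0.1, 1.1, 0.4]
gripper_width: 0.0851
grip_force: 0.0
```

servo_tool:
  increments:
    - {"grip": -1,"tx": 0,"ty": -4,"tz": 0,"spin": 0}
    - {"grip": -1,"tx": 0,"ty": -8,"tz": 0,"spin": 0}
    - {"grip": -1,"tx": 0,"ty": -12,"tz": 0,"spin": 0}
    - {"grip": -1,"tx": 0,"ty": -16,"tz": 0,"spin": 0}
    - {"grip": -1,"tx": 0,"ty": -16,"tz": 0,"spin": 0}

```text
time: 1.13
eef_pos: [0.1083, 0.2604, 0.2298]
ee_rot: [0.61, 3.082, -0.01]
contact_force: [-0.8, -0.5, 0.1]
gripper_width: 0.0853
grip_force: 0.0
```

Run:
```python
from h import *
s,r=st();print(np.hypot(*s['eef_pos'][:2]),s['q'])
```

```text
t1.1 p [0.1083 0.2604 0.2298] ytool yaw 67.6 tilt 0.4 F [-0.8 -0.5  0.1] w 0.0853 g 0 q [-1.26 -0.12 -0.07  2.38 -0.01  0.89 -0.14]
0.2819868371591636 [-1.2613 -0.1226 -0.0695  2.3834 -0.0105  0.8868 -0.1437]
```

```bash
cat >> h.py <<'E'
def plan(wps,start=None):
    """each wp (x,y,z,yaw): one call; prints end shift (cm) & spin in tool axes at that call's start"""
    s,r=st(); p=s['eef_pos']; y=np.degrees(np.arctan2(r[1,1],r[0,1]))
    if start: p,y=np.array(start[:3]),start[3]
    for w in wps:
        a=np.radians(y); Y=np.array([np.cos(a),np.sin(a),0]); X=np.array([-np.sin(a),np.cos(a),0]); X=np.cross(Y,[0,0,-1])
        d=np.array(w[:3])-p; sp=(y-w[3]+180)%360-180
        print('tx %.2f ty %.2f tz %.2f spin %.1f  (rows %.1f)'%(d@X*100,d@Y*100,-d[2]*100,sp,max(np.linalg.norm(d)/.0417,abs(sp)/7.16)))
        p=np.array(w[:3]); y=w[3]
E
python3 - <<'E'
from h import *
c=lambda az,r,z,yaw:(r*np.cos(np.radians(az)),r*np.sin(np.radians(az)),z,yaw)
plan([c(67,.25,.29,67.6),c(35,.25,.29,33),c(3,.25,.29,-1),c(-29,.25,.29,-35),c(-52,.27,.26,-69)])
E
```

```text
t1.1 p [0.1083 0.2604 0.2298] ytool yaw 67.6 tilt 0.4 F [-0.8 -0.5  0.1] w 0.0853 g 0 q [-1.26 -0.12 -0.07  2.38 -0.01  0.89 -0.14]
tx -0.17 ty -3.20 tz -6.02 spin -0.0  (rows 1.6)
tx -13.21 ty -3.94 tz -0.00 spin 34.6  (rows 4.8)
tx -13.37 ty -3.33 tz -0.00 spin 34.0  (rows 4.7)
tx -13.48 ty -2.87 tz -0.00 spin 34.0  (rows 4.7)
tx -10.51 ty 0.96 tz 3.00 spin 34.0  (rows 4.7)
```

servo_tool:
  increments:
    - {"grip": -1,"tx": 0,"ty": -1.5,"tz": -3,"spin": 0}
    - {"grip": -1,"tx": 0,"ty": -3.2,"tz": -6,"spin": 0}
    - {"grip": -1,"tx": 0,"ty": -3.2,"tz": -6,"spin": 0}

```text
time: 1.38
eef_pos: [0.0983, 0.239, 0.2953]
ee_rot: [0.61, 3.081, 0.011]
contact_force: [0.3, 1.7, -1.0]
gripper_width: 0.0853
grip_force: 0.0
```

servo_tool:
  increments:
    - {"grip": -1,"tx": -2.6,"ty": -0.8,"tz": 0,"spin": 7}
    - {"grip": -1,"tx": -5.3,"ty": -1.6,"tz": 0,"spin": 14}
    - {"grip": -1,"tx": -7.9,"ty": -2.3,"tz": 0,"spin": 21}
    - {"grip": -1,"tx": -10.6,"ty": -3.1,"tz": 0,"spin": 28}
    - {"grip": -1,"tx": -13.2,"ty": -3.9,"tz": 0,"spin": 34.6}

```text
time: 1.8
eef_pos: [0.2066, 0.1513, 0.2915]
ee_rot: [1.507, 2.756, 0.002]
contact_force: [0.9, 0.1, 0.8]
gripper_width: 0.0856
grip_force: 0.0
```

Run:
```python
from h import *
s,r=st();print(np.hypot(*s['eef_pos'][:2]),s['q'])
```

```text
t1.8 p [0.2066 0.1513 0.2915] ytool yaw 32.7 tilt 0.1 F [0.9 0.1 0.8] w 0.0856 g 0 q [-0.99 -0.31  0.14  2.35  0.05  1.1  -0.31]
0.25609040952357665 [-0.9906 -0.309   0.1417  2.3453  0.0482  1.1017 -0.3071]
```

Run:
```python
from h import *
c=lambda az,r,z,yaw:(r*np.cos(np.radians(az)),r*np.sin(np.radians(az)),z,yaw)
plan([c(5,.235,.29,-1),c(-25,.24,.29,-35),c(-50,.27,.27,-69)])
```

```text
t1.8 p [0.2066 0.1513 0.2915] ytool yaw 32.7 tilt 0.1 F [0.9 0.1 0.8] w 0.0856 g 0 q [-0.99 -0.31  0.14  2.35  0.05  1.1  -0.31]
tx -12.50 ty -4.75 tz 0.15 spin 33.7  (rows 4.7)
tx -12.22 ty -1.45 tz -0.00 spin 34.0  (rows 4.7)
tx -11.16 ty 2.44 tz 2.00 spin 34.0  (rows 4.7)
```

servo_tool:
  increments:
    - {"grip": -1,"tx": -2.4,"ty": -1.4,"tz": 0,"spin": 6.7}
    - {"grip": -1,"tx": -5,"ty": -2.4,"tz": 0,"spin": 13.4}
    - {"grip": -1,"tx": -7.5,"ty": -3.2,"tz": 0,"spin": 20}
    - {"grip": -1,"tx": -10,"ty": -4,"tz": 0,"spin": 27}
    - {"grip": -1,"tx": -12.5,"ty": -4.8,"tz": 0,"spin": 33.7}

```text
time: 2.22
eef_pos: [0.2337, 0.02, 0.2915]
ee_rot: [2.225, 2.217, 0.002]
contact_force: [0.9, -0.0, 0.1]
gripper_width: 0.0852
grip_force: 0.0
```

Run:
```python
from h import *
s,r=st();print(np.hypot(*s['eef_pos'][:2]),s['q'])
```

```text
t2.2 p [0.2337 0.02   0.2915] ytool yaw -0.2 tilt 0.1 F [ 0.9 -0.   0.1] w 0.0852 g 0 q [-0.45 -0.36  0.12  2.38  0.05  1.12 -0.36]
0.23453019216532553 [-0.4467 -0.364   0.1235  2.3776  0.0489  1.1245 -0.3558]
```

servo_tool:
  increments:
    - {"grip": -1,"tx": -2.4,"ty": -0.2,"tz": 0,"spin": 6.7}
    - {"grip": -1,"tx": -5,"ty": -0.4,"tz": 0,"spin": 13.4}
    - {"grip": -1,"tx": -7.5,"ty": -0.7,"tz": 0,"spin": 20}
    - {"grip": -1,"tx": -10,"ty": -1,"tz": 0,"spin": 27}
    - {"grip": -1,"tx": -12.2,"ty": -1.4,"tz": 0,"spin": 34}

```text
time: 2.63
eef_pos: [0.2194, -0.1026, 0.2914]
ee_rot: [2.777, 1.467, 0.001]
contact_force: [0.4, -1.0, -0.4]
gripper_width: 0.0853
grip_force: 0.0
```

servo_tool:
  increments:
    - {"grip": -1,"tx": -2.2,"ty": 0.5,"tz": 0.4,"spin": 6.7}
    - {"grip": -1,"tx": -4.4,"ty": 1,"tz": 0.8,"spin": 13.4}
    - {"grip": -1,"tx": -6.7,"ty": 1.5,"tz": 1.2,"spin": 20}
    - {"grip": -1,"tx": -8.9,"ty": 2,"tz": 1.6,"spin": 27}
    - {"grip": -1,"tx": -11.2,"ty": 2.4,"tz": 2,"spin": 34}

```text
time: 3.05
eef_pos: [0.1767, -0.2084, 0.2713]
ee_rot: [3.084, 0.593, 0.001]
contact_force: [0.9, 0.2, 0.4]
gripper_width: 0.0851
grip_force: 0.0
```

Run:
```python
from h import *
s,r=st();print(np.hypot(*s['eef_pos'][:2]),s['q'])
plan([(.26,-.29,.27,-93.2),(.42,-.30,.20,-93.2),(.5035,-.294,.13,-93.2)])
```

```text
t3.0 p [ 0.1767 -0.2084  0.2713] ytool yaw -68.2 tilt 0.1 F [0.9 0.2 0.4] w 0.0851 g 0 q [ 0.23 -0.28  0.39  2.36  0.12  1.04 -0.65]
0.2732795977787007 [ 0.2317 -0.2811  0.3882  2.3619  0.1219  1.043  -0.6464]
t3.0 p [ 0.1767 -0.2084  0.2713] ytool yaw -68.2 tilt 0.1 F [0.9 0.2 0.4] w 0.0851 g 0 q [ 0.23 -0.28  0.39  2.36  0.12  1.04 -0.65]
tx 4.71 ty 10.66 tz 0.13 spin 25.0  (rows 3.5)
tx 16.03 ty 0.11 tz 7.00 spin 0.0  (rows 4.2)
tx 8.30 ty -1.07 tz 7.00 spin 0.0  (rows 2.6)
```

Run:
```python
from h import *
a=cap('top')['color'];b=cap('side')['color']
A=cv2.resize(a[155:180,337:377],None,fx=10,fy=10,interpolation=cv2.INTER_CUBIC)
B=cv2.resize(b[186:216,362:400],None,fx=10,fy=10,interpolation=cv2.INTER_CUBIC)
o=np.zeros((300,780,3),np.uint8);o[:250,:400]=A;o[:,400:780]=B
cv2.imwrite('pics/tab.png',o)
```

```text
(no output)
```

View pics/tab.png

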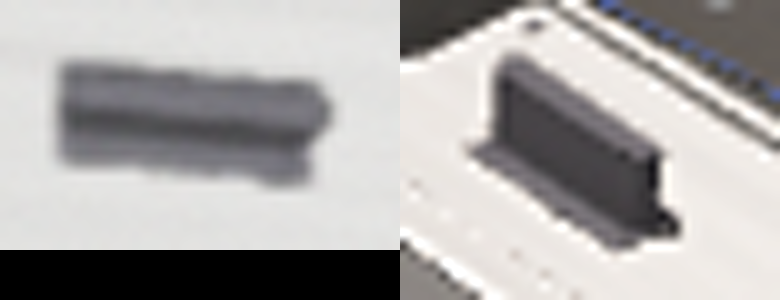

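Top: the tab's upper face is the upper stripe, centred at (355.6,163.4), with its front face and foot below. Side: its top face is centred at about (379.6,196).

Run:
```python
from h import *
a=cap('top');b=cap('side')
print(plane(a,[[355.6,163.3]],.094),plane(b,[[379.6,196]],.094),tri(a,[[355.6,163.3]],b,[[379.6,196.]]))
L=plane(a,[[342.7,162.7],[368.8,164.3]],.094);print(L,np.degrees(np.arctan2(-(L[0]-L[1])[0],(L[0]-L[1])[1])))
plan([(.26,-.29,.27,-93.5),(.42,-.30,.20,-93.5),(.511,-.2955,.15,-93.5)])
```

```text
[[ 0.5127 -0.2966  0.094 ]] [[ 0.505  -0.3053  0.094 ]] (array([ 0.5145, -0.2975,  0.0856]), np.float64(9.734375328309843e-05))
[[ 0.5139 -0.2674  0.094 ]
 [ 0.5105 -0.3264  0.094 ]] -3.290991535467936
t3.2 p [ 0.177  -0.2073  0.2713] ytool yaw -67.9 tilt 0.0 F [0.3 0.4 0.5] w 0.0855 g 0 q [ 0.23 -0.28  0.39  2.36  0.12  1.04 -0.64]
tx 4.58 ty 10.79 tz 0.13 spin 25.6  (rows 3.6)
tx 16.03 ty 0.02 tz 7.00 spin 0.0  (rows 4.2)
tx 9.06 ty -1.00 tz 5.00 spin 0.0  (rows 2.5)
```

servo_tool:
  increments:
    - {"grip": -1,"tx": 1.3,"ty": 3,"tz": 0,"spin": 7}
    - {"grip": -1,"tx": 2.6,"ty": 6,"tz": 0,"spin": 14}
    - {"grip": -1,"tx": 3.9,"ty": 9,"tz": 0,"spin": 21}
    - {"grip": -1,"tx": 4.6,"ty": 10.8,"tz": 0.1,"spin": 25.6}
    - {"grip": -1,"tx": 4.6,"ty": 10.8,"tz": 0.1,"spin": 25.6}

```text
time: 3.67
eef_pos: [0.2639, -0.2915, 0.2706]
ee_rot: [3.138, -0.096, 0.001]
contact_force: [-0.4, 1.6, 0.5]
gripper_width: 0.0851
grip_force: 0.0
```

servo_tool:
  increments:
    - {"grip": -1,"tx": 3.8,"ty": 0,"tz": 1.7,"spin": 0}
    - {"grip": -1,"tx": 7.6,"ty": 0,"tz": 3.3,"spin": 0}
    - {"grip": -1,"tx": 11.4,"ty": 0,"tz": 5,"spin": 0}
    - {"grip": -1,"tx": 15,"ty": 0,"tz": 6.5,"spin": 0}
    - {"grip": -1,"tx": 16,"ty": 0,"tz": 7,"spin": 0}

```text
time: 4.08
eef_pos: [0.4252, -0.2962, 0.1981]
ee_rot: [-3.139, 0.081, -0.0]
contact_force: [0.6, 0.1, 0.3]
gripper_width: 0.0857
grip_force: 0.0
```

servo_tool:
  increments:
    - {"grip": -1,"tx": 3.5,"ty": -0.4,"tz": 2,"spin": 0}
    - {"grip": -1,"tx": 7,"ty": -0.8,"tz": 4,"spin": 0}
    - {"grip": -1,"tx": 9,"ty": -0.9,"tz": 5,"spin": 0}
    - {"grip": -1,"tx": 9,"ty": -0.9,"tz": 5,"spin": 0}

```text
time: 4.42
eef_pos: [0.5139, -0.292, 0.1479]
ee_rot: [-3.138, 0.082, 0.001]
contact_force: [-0.1, 1.3, 0.7]
gripper_width: 0.0853
grip_force: 0.0
```

Run:
```python
from h import *
plan([(.512,-.297,.061,-93.3)])
```

```text
t4.4 p [ 0.5139 -0.292   0.1479] ytool yaw -93.0 tilt 0.2 F [-0.1  1.3  0.7] w 0.0853 g 0 q [ 0.19  0.56  0.34  1.78 -0.24  0.85 -0.98]
tx -0.17 ty 0.51 tz 8.69 spin 0.3  (rows 2.1)
```

servo_tool:
  increments:
    - {"grip": -1,"tx": -0.2,"ty": 0.5,"tz": 4,"spin": 0.3}
    - {"grip": -1,"tx": -0.2,"ty": 0.5,"tz": 7.5,"spin": 0.3}
    - {"grip": -1,"tx": -0.2,"ty": 0.5,"tz": 8.7,"spin": 0.3}
    - {"grip": -1,"tx": -0.2,"ty": 0.5,"tz": 8.7,"spin": 0.3}
  force: 30

```text
time: 4.75
eef_pos: [0.5054, -0.2989, 0.0611]
ee_rot: [-3.137, 0.102, 0.009]
contact_force: [0.1, 0.7, 0.7]
gripper_width: 0.0855
grip_force: 0.0
```

servo_tool:
  increments:
    - {"grip": 1,"tx": 0,"ty": 0,"tz": 0,"spin": 0}
    - {"grip": 1,"tx": 0,"ty": 0,"tz": 0,"spin": 0}
    - {"grip": 1,"tx": 0,"ty": 0,"tz": 0,"spin": 0}
    - {"grip": 1,"tx": 0,"ty": 0,"tz": 0,"spin": 0}
    - {"grip": 1,"tx": 0,"ty": 0,"tz": 0,"spin": 0}
  force: 30

```text
time: 5.17
eef_pos: [0.5096, -0.301, 0.0659]
ee_rot: [3.14, -0.103, 0.005]
contact_force: [-2.3, 2.2, 6.3]
gripper_width: 0.0591
grip_force: 32.2
```

servo_tool:
  increments:
    - {"grip": 1,"tx": 0,"ty": 0,"tz": -0.4,"spin": 0}
    - {"grip": 1,"tx": 0,"ty": 0,"tz": -0.8,"spin": 0}
    - {"grip": 1,"tx": 0,"ty": 0,"tz": -1.2,"spin": 0}
    - {"grip": 1,"tx": 0,"ty": 0,"tz": -1.4,"spin": 0}
    - {"grip": 1,"tx": 0,"ty": 0,"tz": -1.4,"spin": 0}

```text
time: 5.58
eef_pos: [0.5071, -0.3011, 0.0771]
ee_rot: [3.14, -0.105, -0.002]
contact_force: [-1.6, -0.6, -8.1]
gripper_width: 0.0589
grip_force: 34.9
```

Run:
```python
from h import *
st()
b=cap('side')['color'];a=cap('top')['color']
o=np.hstack([cv2.resize(b[130:250,320:440],(400,400)),cv2.resize(a[120:220,303:403],(400,400))])
cv2.imwrite('pics/lift.png',o)
```

```text
t5.6 p [ 0.5071 -0.3011  0.0771] ytool yaw -93.8 tilt 0.1 F [-1.6 -0.6 -8.1] w 0.0589 g 35 q [ 0.23  0.66  0.31  1.82 -0.29  0.71 -0.94]
```

View pics/lift.png

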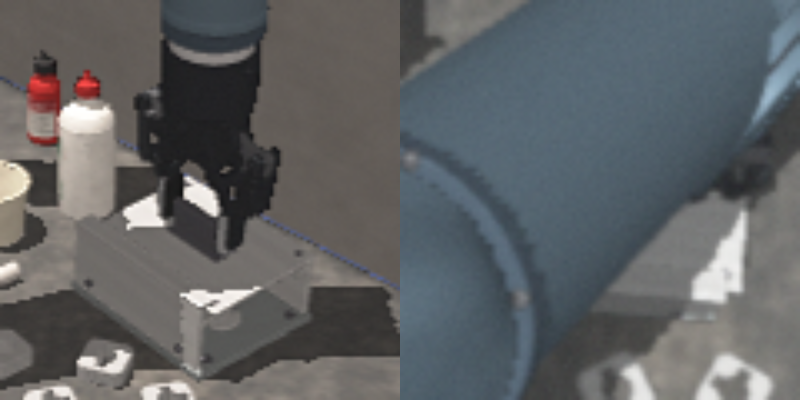

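servo_tool:
  increments:
    - {"grip": 1,"tx": 0.2,"ty": 0,"tz": -0.3,"spin": 0}
    - {"grip": 1,"tx": 0.4,"ty": 0,"tz": -0.6,"spin": 0}
    - {"grip": 1,"tx": 0.6,"ty": 0,"tz": -0.9,"spin": 0}
    - {"grip": 1,"tx": 0.8,"ty": 0,"tz": -1.0,"spin": 0}
    - {"grip": 1,"tx": 0.8,"ty": 0,"tz": -1.0,"spin": 0}

```text
time: 6.1
eef_pos: [0.5193, -0.302, 0.089]
ee_rot: [3.138, -0.102, 0.008]
contact_force: [-0.1, 0.5, -1.8]
gripper_width: 0.0589
grip_force: 35.5
```

servo_tool:
  increments:
    - {"grip": 1,"tx": 0.4,"ty": 0,"tz": 0,"spin": 0}
    - {"grip": 1,"tx": 0.8,"ty": 0,"tz": 0,"spin": 0}
    - {"grip": 1,"tx": 1.2,"ty": 0,"tz": 0,"spin": 0}
    - {"grip": 1,"tx": 1.6,"ty": 0,"tz": 0,"spin": 0}
    - {"grip": 1,"tx": 1.6,"ty": 0,"tz": 0,"spin": 0}

```text
time: 6.52
eef_pos: [0.5336, -0.3024, 0.0875]
ee_rot: [3.14, -0.102, 0.002]
contact_force: [-0.8, 0.2, -2.1]
gripper_width: 0.0589
grip_force: 35.5
```

Run:
```python
from h import *
st()
b=cap('side')['color']
cv2.imwrite('pics/lift2.png',cv2.resize(b[140:240,320:440],(720,600)))
```

```text
t6.5 p [ 0.5336 -0.3024  0.0875] ytool yaw -93.7 tilt 0.1 F [-0.8  0.2 -2.1] w 0.0589 g 36 q [ 0.22  0.67  0.31  1.75 -0.28  0.76 -0.96]
```

View pics/lift2.png

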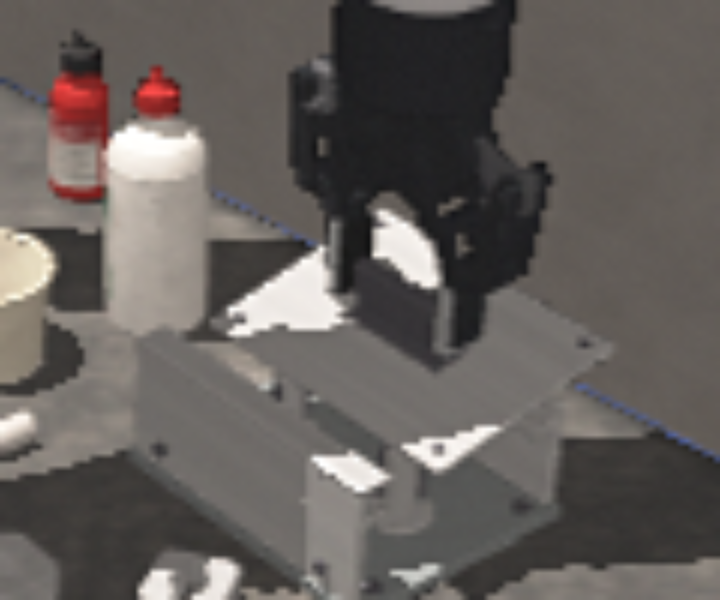

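The panel is unhooked, hangs in the gripper and tilts slightly rear-up. I'll lay it to the right, turned 90° so it fits between the carrier and the heap.

Run:
```python
from h import *
plan([(.528,-.304,.165,-93.7),(.52,-.38,.165,-60),(.52,-.456,.165,-26),(.52,-.456,.10,-3.5),(.52,-.456,.03,-3.5)])
```

```text
t6.6 p [ 0.5329 -0.3025  0.0873] ytool yaw -93.7 tilt 0.0 F [-1.  -0.5 -2.3] w 0.0592 g 36 q [ 0.22  0.67  0.31  1.75 -0.28  0.76 -0.96]
tx -0.48 ty 0.18 tz -7.77 spin -0.0  (rows 1.9)
tx -0.31 ty 7.64 tz -0.00 spin -33.7  (rows 4.7)
tx -3.80 ty 6.58 tz -0.00 spin -34.0  (rows 4.7)
tx 0.00 ty 0.00 tz 6.50 spin -22.5  (rows 3.1)
tx 0.00 ty 0.00 tz 7.00 spin 0.0  (rows 1.7)
```

servo_tool:
  increments:
    - {"grip": 1,"tx": -0.1,"ty": 0,"tz": -2,"spin": 0}
    - {"grip": 1,"tx": -0.3,"ty": 0,"tz": -4,"spin": 0}
    - {"grip": 1,"tx": -0.5,"ty": 0,"tz": -6,"spin": 0}
    - {"grip": 1,"tx": -0.5,"ty": 0.2,"tz": -7.8,"spin": 0}
    - {"grip": 1,"tx": -0.5,"ty": 0.2,"tz": -7.8,"spin": 0}

```text
time: 6.98
eef_pos: [0.5286, -0.3061, 0.1689]
ee_rot: [3.137, -0.105, 0.009]
contact_force: [0.4, -1.5, -1.7]
gripper_width: 0.0588
grip_force: 37.7
```

servo_tool:
  increments:
    - {"grip": 1,"tx": 0,"ty": 1.5,"tz": 0,"spin": -7}
    - {"grip": 1,"tx": 0,"ty": 3,"tz": 0,"spin": -14}
    - {"grip": 1,"tx": -0.2,"ty": 4.6,"tz": 0,"spin": -21}
    - {"grip": 1,"tx": -0.3,"ty": 6.2,"tz": 0,"spin": -28}
    - {"grip": 1,"tx": -0.3,"ty": 7.6,"tz": 0,"spin": -34}

```text
time: 7.4
eef_pos: [0.5178, -0.3807, 0.1639]
ee_rot: [-3.03, -0.827, 0.002]
contact_force: [-0.3, 0.0, -2.1]
gripper_width: 0.0588
grip_force: 37.6
```

servo_tool:
  increments:
    - {"grip": 1,"tx": -0.8,"ty": 1.3,"tz": 0,"spin": -7}
    - {"grip": 1,"tx": -1.6,"ty": 2.6,"tz": 0,"spin": -14}
    - {"grip": 1,"tx": -2.4,"ty": 4,"tz": 0,"spin": -21}
    - {"grip": 1,"tx": -3.2,"ty": 5.3,"tz": 0,"spin": -28}
    - {"grip": 1,"tx": -3.8,"ty": 6.6,"tz": 0,"spin": -34}

```text
time: 7.82
eef_pos: [0.5182, -0.4567, 0.1636]
ee_rot: [-2.655, -1.676, 0.001]
contact_force: [0.1, -0.7, -3.3]
gripper_width: 0.0591
grip_force: 37.6
```

servo_tool:
  increments:
    - {"grip": 1,"tx": 0,"ty": 0,"tz": 0,"spin": -7}
    - {"grip": 1,"tx": 0,"ty": 0,"tz": 2,"spin": -14}
    - {"grip": 1,"tx": 0,"ty": 0,"tz": 4,"spin": -22}
    - {"grip": 1,"tx": 0,"ty": 0,"tz": 6,"spin": -22}
    - {"grip": 1,"tx": 0,"ty": 0,"tz": 6.5,"spin": -22}

```text
time: 8.23
eef_pos: [0.5167, -0.454, 0.0952]
ee_rot: [-2.288, -2.142, 0.001]
contact_force: [0.6, 1.0, -3.1]
gripper_width: 0.0592
grip_force: 37.5
```

Run:
```python
from h import *
st()
b=cap('side')['color']
cv2.imwrite('pics/lay.png',cv2.resize(b[150:270,340:500],(800,600)))
plan([(.52,-.456,.03,-3.5)])
```

```text
t8.2 p [ 0.5167 -0.454   0.0952] ytool yaw -3.8 tilt 0.4 F [ 0.6  1.  -3.1] w 0.0592 g 38 q [ 0.67  0.76 -0.02  1.51  0.02  0.89  0.58]
t8.3 p [ 0.5169 -0.4542  0.0958] ytool yaw -3.8 tilt 0.4 F [-0.9  1.5 -2.8] w 0.0591 g 38 q [ 0.67  0.75 -0.02  1.51  0.02  0.89  0.58]
tx -0.16 ty 0.32 tz 6.58 spin -0.3  (rows 1.6)
```

View pics/lay.png

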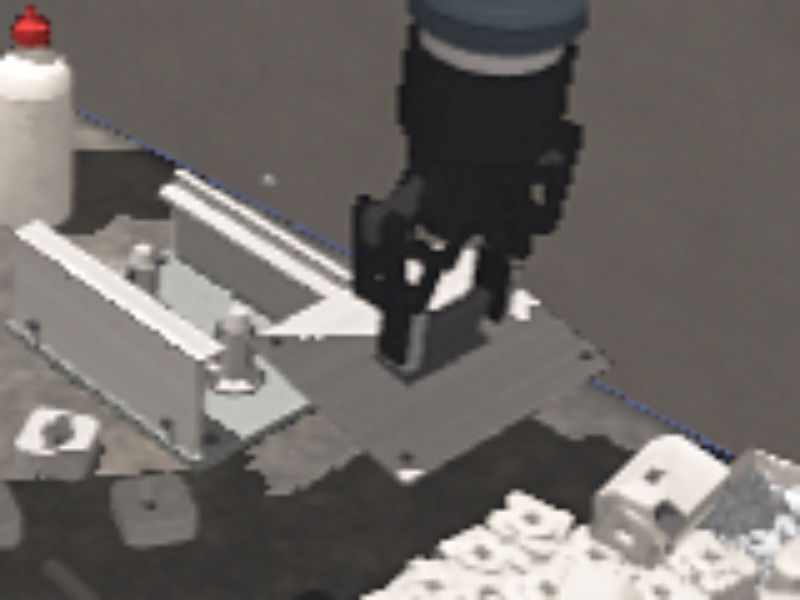

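servo_tool:
  increments:
    - {"grip": 1,"tx": 0,"ty": 0.2,"tz": 3,"spin": 0}
    - {"grip": 1,"tx": 0,"ty": 0.2,"tz": 6,"spin": 0}
    - {"grip": 1,"tx": 0,"ty": 0.2,"tz": 7,"spin": 0}
    - {"grip": 1,"tx": 0,"ty": 0.2,"tz": 7.5,"spin": 0}
    - {"grip": 1,"tx": 0,"ty": 0.2,"tz": 8,"spin": 0}

```text
time: 8.7
eef_pos: [0.5218, -0.4566, 0.0208]
ee_rot: [2.293, 2.146, -0.0]
contact_force: [0.1, -0.1, -2.2]
gripper_width: 0.0591
grip_force: 37.5
```

servo_tool:
  increments:
    - {"grip": 1,"tx": 0,"ty": 0,"tz": 0.3,"spin": 0}
    - {"grip": 1,"tx": 0,"ty": 0,"tz": 0.6,"spin": 0}
    - {"grip": 1,"tx": 0,"ty": 0,"tz": 0.7,"spin": 0}

```text
time: 8.95
eef_pos: [0.5229, -0.4555, 0.0154]
ee_rot: [2.292, 2.147, 0.003]
contact_force: [-3.1, 6.0, 8.0]
gripper_width: 0.0593
grip_force: 38.5
```

Run:
```python
from h import *
st()
```

```text
t8.9 p [ 0.5229 -0.4555  0.0154] ytool yaw -3.8 tilt 0.1 F [-3.1  6.   8. ] w 0.0593 g 39 q [ 0.67  0.87 -0.02  1.51  0.02  0.76  0.57]
```

servo_tool:
  increments:
    - {"grip": 1,"tx": 0,"ty": 0,"tz": 0.3,"spin": 0}
    - {"grip": 1,"tx": 0,"ty": 0,"tz": 0.5,"spin": 0}
    - {"grip": 1,"tx": 0,"ty": 0,"tz": 0.5,"spin": 0}

```text
time: 9.2
eef_pos: [0.5237, -0.4555, 0.0108]
ee_rot: [2.291, 2.146, 0.004]
contact_force: [-0.2, 4.9, 4.7]
gripper_width: 0.059
grip_force: 38.5
```

servo_tool:
  increments:
    - {"grip": -1,"tx": 0,"ty": 0,"tz": -0.5,"spin": 0}
    - {"grip": -1,"tx": 0,"ty": 0,"tz": -0.5,"spin": 0}
    - {"grip": -1,"tx": 0,"ty": 0,"tz": -0.5,"spin": 0}
    - {"grip": -1,"tx": 0,"ty": 0,"tz": -0.5,"spin": 0}
    - {"grip": -1,"tx": 0,"ty": 0,"tz": -0.5,"spin": 0}

```text
time: 9.62
eef_pos: [0.5212, -0.4566, 0.0135]
ee_rot: [2.294, 2.146, -0.0]
contact_force: [0.1, -0.3, 0.1]
gripper_width: 0.0854
grip_force: 0.0
```

servo_tool:
  increments:
    - {"grip": -1,"tx": 0,"ty": 0,"tz": -2,"spin": 0}
    - {"grip": -1,"tx": 0,"ty": 0,"tz": -5,"spin": 0}
    - {"grip": -1,"tx": 0,"ty": 0,"tz": -9,"spin": 0}
    - {"grip": -1,"tx": 0,"ty": 0,"tz": -13,"spin": 0}
    - {"grip": -1,"tx": 0,"ty": 0,"tz": -14,"spin": 0}

```text
time: 10.03
eef_pos: [0.5242, -0.4589, 0.1606]
ee_rot: [2.287, 2.139, 0.002]
contact_force: [1.7, 0.0, 1.3]
gripper_width: 0.0854
grip_force: 0.0
```

Run:
```python
from h import *
st()
plan([(.36,-.45,.20,-30),(.27,-.40,.22,-30)])
```

```text
t10.0 p [ 0.5242 -0.4589  0.1606] ytool yaw -3.8 tilt 0.6 F [1.7 0.  1.3] w 0.0854 g 0 q [ 0.67  0.68 -0.02  1.47  0.02  0.98  0.58]
t10.0 p [ 0.5242 -0.4589  0.1606] ytool yaw -3.8 tilt 0.6 F [1.7 0.  1.3] w 0.0854 g 0 q [ 0.67  0.68 -0.02  1.47  0.02  0.98  0.58]
tx -0.21 ty -16.44 tz -3.94 spin 26.2  (rows 4.1)
tx -0.17 ty -10.29 tz -2.00 spin 0.0  (rows 2.5)
```

servo_tool:
  increments:
    - {"grip": -1,"tx": 0,"ty": -3.3,"tz": -1,"spin": 5}
    - {"grip": -1,"tx": 0,"ty": -6.6,"tz": -2,"spin": 10}
    - {"grip": -1,"tx": 0,"ty": -10,"tz": -3,"spin": 15}
    - {"grip": -1,"tx": 0,"ty": -13.3,"tz": -4,"spin": 20}
    - {"grip": -1,"tx": 0,"ty": -16.5,"tz": -4,"spin": 26}

```text
time: 10.45
eef_pos: [0.3556, -0.4462, 0.1952]
ee_rot: [2.719, 1.568, 0.001]
contact_force: [1.2, -0.8, 0.5]
gripper_width: 0.0852
grip_force: 0.0
```

servo_tool:
  increments:
    - {"grip": -1,"tx": 0,"ty": -3.5,"tz": -0.5,"spin": 0}
    - {"grip": -1,"tx": 0,"ty": -7,"tz": -1,"spin": 0}
    - {"grip": -1,"tx": 0,"ty": -10.3,"tz": -2,"spin": 0}
    - {"grip": -1,"tx": 0,"ty": -10.3,"tz": -2,"spin": 0}

```text
time: 10.78
eef_pos: [0.2614, -0.392, 0.2139]
ee_rot: [-2.719, -1.568, 0.002]
contact_force: [-0.5, -0.0, -0.3]
gripper_width: 0.0852
grip_force: 0.0
```

Run:
```python
from h import *
st()
a=cap('top')['color'];b=cap('side')['color']
o=np.zeros((600,800,3),np.uint8)
o[:300]=cv2.resize(a[145:195,310:443],(800,300),interpolation=cv2.INTER_CUBIC)
o[300:]=cv2.resize(b[180:240,340:500],(800,300),interpolation=cv2.INTER_CUBIC)
cv2.imwrite('pics/shafts.png',o)
```

```text
t10.8 p [ 0.2614 -0.392   0.2139] ytool yaw -30.0 tilt 0.2 F [-0.5 -0.  -0.3] w 0.0852 g 0 q [ 0.79  0.26  0.11  2.02 -0.03  0.87  0.4 ]
```

View pics/shafts.png

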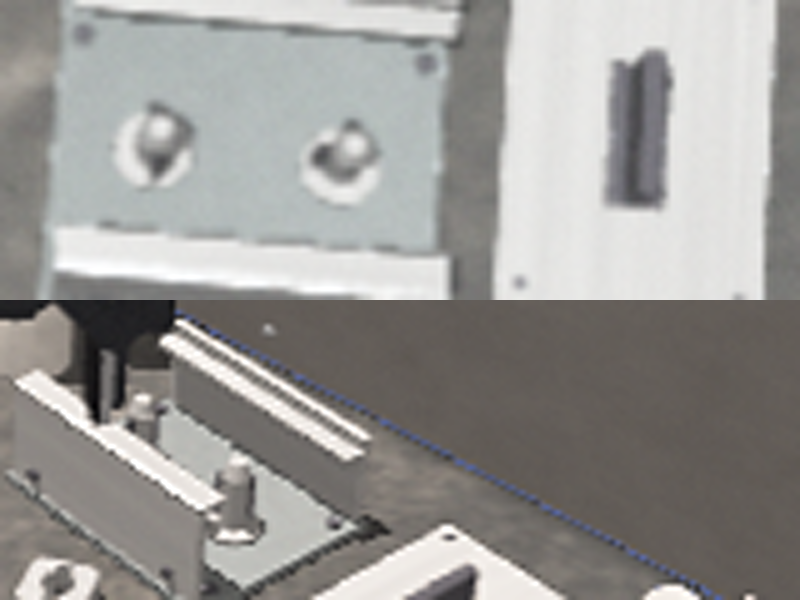

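The panel lies flat at top pixel (415,165). The left shaft (336,168) has its keys along ±x, so it is shaft_opp. The right shaft (368,170) has keys toward +x and +y, so it is shaft_right.

```bash
cat >> h.py <<'E'
def collars(c,z=.016,box=(315,420,203,268)):
    hsv=cv2.cvtColor(c['color'],cv2.COLOR_BGR2HSV)
    m=((hsv[...,2]>135)&(hsv[...,1]<60)).astype(np.uint8)*255
    x0,x1,y0,y1=box; k=np.zeros_like(m);k[y0:y1,x0:x1]=255;m&=k
    m=cv2.resize(m,None,fx=1,fy=1)
    cs,hi=cv2.findContours(m,cv2.RETR_CCOMP,cv2.CHAIN_APPROX_NONE)
    for i,q in enumerate(cs):
        if hi[0][i][3]>=0 or cv2.contourArea(q)<100: continue
        w=plane(c,q.reshape(-1,2),z)[:,:2].astype(np.float32)*1000
        r=cv2.minAreaRect(w)
        mask=np.zeros_like(m);cv2.drawContours(mask,[q],-1,255,-1); hole=np.argwhere((mask>0)&(m==0))[:,::-1]
        hc=None
        if len(hole)>5:
            hw=plane(c,hole.astype(float),z)[:,:2]*1000; d=hw-np.array(r[0]); hc=hw.mean(0)-np.array(r[0]); ev,E=np.linalg.eigh(np.cov(d.T)); hc=(np.round(hc,1),'major %.0f'%np.degrees(np.arctan2(E[1,1],E[0,1])),np.round(np.sqrt(ev),1))
        print('px',np.round(cv2.minAreaRect(q)[0]),'ctr',np.round(r[0],1),np.round(r[1],1),'ang %.1f'%r[2],hc)
E
python3 - <<'E'
from h import *
a=cap('top');b=cap('side')
f=lambda x,y:[310+x/6.015-.4,145+y/6-.4]
for n,fl,tip in(('L',(153,150),(160,127)),('R',(341,166),(352,145))):
    print(n,plane(a,[f(*fl)],.012)[0],plane(a,[f(*tip)],.052)[0])
# side: tips
g=lambda x,y:[340+x/5-.4,180+(y-300)/5-.4]
print(plane(b,[g(143,400),g(240,460)],.054), plane(b,[g(237,530)],.012))
# flange mask
im=a['color'];hsv=cv2.cvtColor(im,cv2.COLOR_BGR2HSV);m=((hsv[...,2]>200)).astype(np.uint8)*255
m[:163]=0;m[180:]=0;m[:,:325]=0;m[:,378:]=0
for q in cv2.findContours(m,0,1)[0]:
    if cv2.contourArea(q)>20: print(cv2.contourArea(q),cv2.boundingRect(q),plane(a,[cv2.minEnclosingCircle(q)[0]],.012))
collars(a)
cv2.imwrite('pics/crop5.png',cv2.resize(im[203:263,315:405],(800,533),interpolation=cv2.INTER_CUBIC))
E
```

```text
L [ 0.5153 -0.2555  0.012 ] [ 0.516  -0.2556  0.052 ]
R [ 0.509  -0.3314  0.012 ] [ 0.5092 -0.3305  0.052 ]
[[ 0.5139 -0.2579  0.054 ]
 [ 0.5105 -0.3321  0.054 ]] [[ 0.5059 -0.3377  0.012 ]]
30.0 (360, 169, 13, 10) [[ 0.5072 -0.3301  0.012 ]]
25.5 (329, 164, 6, 12) [[ 0.5155 -0.2494  0.012 ]]
px [363. 247.] ctr [ 328.6 -319.6] [41.2 40.5] ang 62.7 (array([2.4, 1.2]), 'major 89', array([4.6, 5. ]))
px [328. 235.] ctr [ 356.2 -238.6] [69.7 50. ] ang 30.6 (array([-2.2, -3.2]), 'major 179', array([ 3.9, 11.6]))
px [372. 215.] ctr [ 404.5 -343. ] [120.1  57.7] ang 90.0 (array([-3.7, -2.6]), 'major 91', array([ 6.8, 34.6]))
```

View pics/crop5.png

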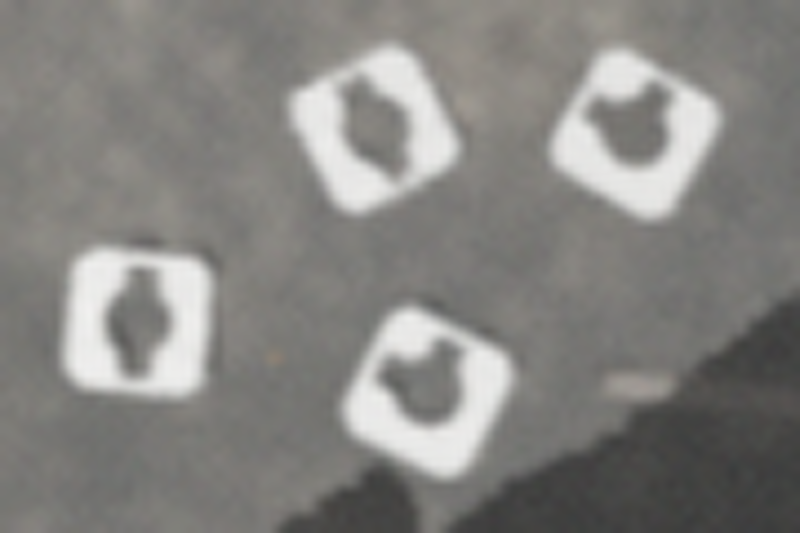

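The crop shows opposite-keyway collars at (375,130) and (137,322), and right-angle collars at (635,135) and (430,392). The right-angle ones have keyways up-right (their +x) and up-left (their +y). I'll take precise centres.

```bash
cat >> h.py <<'E'
def col2(c,z=.016,box=(315,405,203,263),thr=185):
    x0,x1,y0,y1=box; s=6
    im=cv2.resize(c['color'][y0:y1,x0:x1],None,fx=s,fy=s,interpolation=cv2.INTER_CUBIC)
    g=im.min(2); m=(g>thr).astype(np.uint8)*255
    for q in cv2.findContours(m,cv2.RETR_EXTERNAL,cv2.CHAIN_APPROX_NONE)[0]:
        if cv2.contourArea(q)<2500: continue
        p=(q.reshape(-1,2)+.5)/s-.5+[x0,y0]
        w=plane(c,p,z)[:,:2].astype(np.float32)*1000
        r=cv2.minAreaRect(cv2.convexHull(w)); print('px',np.round(p.mean(0)),'ctr',np.round(r[0],1),np.round(r[1],1),'ang %.1f'%r[2])
E
python3 - <<'E'
from h import *
a=cap('top')
for t in(150,175):col2(a,thr=t)
E
```

```text
px [363. 247.] ctr [ 328.8 -319.2] [39.4 39.3] ang 62.7
px [330. 239.] ctr [ 347.9 -242.1] [39.8 39.5] ang 83.6
px [386. 218.] ctr [ 398.4 -376.1] [39.7 40.1] ang 59.1
px [357. 217.] ctr [ 399.8 -305.9] [40.1 40.2] ang 28.4
px [363. 247.] ctr [ 328.9 -319.3] [37.8 37.5] ang 63.3
px [330. 239.] ctr [ 347.9 -242.1] [37.8 37.7] ang 84.3
px [386. 218.] ctr [ 398.3 -376. ] [37.6 37.9] ang 58.9
px [357. 217.] ctr [ 399.7 -306. ] [37.4 37.8] ang 27.4
```

Run:
```python
from h import *
plan([(.29,-.35,.20,-64),(.329,-.3193,.16,-99),(.329,-.3193,.08,-117),(.3288,-.3193,.005,-117)])
```

```text
t11.0 p [ 0.2685 -0.3945  0.2133] ytool yaw -29.7 tilt 0.0 F [ 0.  -0.7 -0.3] w 0.0857 g 0 q [ 0.79  0.27  0.11  2.01 -0.04  0.87  0.4 ]
tx 4.94 ty -0.34 tz 1.33 spin 34.3  (rows 4.8)
tx 4.85 ty -1.05 tz 4.00 spin 35.0  (rows 4.9)
tx 0.00 ty 0.00 tz 8.00 spin 18.0  (rows 2.5)
tx -0.02 ty 0.01 tz 7.50 spin 0.0  (rows 1.8)
```

servo_tool:
  increments:
    - {"grip": -0.3,"tx": 1,"ty": 0,"tz": 0.3,"spin": 7}
    - {"grip": -0.3,"tx": 2,"ty": -0.1,"tz": 0.5,"spin": 14}
    - {"grip": -0.3,"tx": 3,"ty": -0.2,"tz": 0.8,"spin": 21}
    - {"grip": -0.3,"tx": 4,"ty": -0.3,"tz": 1,"spin": 28}
    - {"grip": -0.3,"tx": 4.9,"ty": -0.3,"tz": 1.3,"spin": 34.3}

```text
time: 11.45
eef_pos: [0.2903, -0.3498, 0.1998]
ee_rot: [-3.063, -0.697, 0.0]
contact_force: [0.1, 0.0, 0.4]
gripper_width: 0.0552
grip_force: 0.0
```

servo_tool:
  increments:
    - {"grip": -0.3,"tx": 1,"ty": -0.2,"tz": 0.8,"spin": 7}
    - {"grip": -0.3,"tx": 2,"ty": -0.4,"tz": 1.6,"spin": 14}
    - {"grip": -0.3,"tx": 3,"ty": -0.6,"tz": 2.4,"spin": 21}
    - {"grip": -0.3,"tx": 4,"ty": -0.8,"tz": 3.2,"spin": 28}
    - {"grip": -0.3,"tx": 4.9,"ty": -1,"tz": 4,"spin": 35}

```text
time: 11.87
eef_pos: [0.3304, -0.3195, 0.1595]
ee_rot: [3.131, -0.256, -0.0]
contact_force: [0.6, 0.3, -0.8]
gripper_width: 0.0558
grip_force: 0.0
```

servo_tool:
  increments:
    - {"grip": -0.3,"tx": 0,"ty": 0,"tz": 2.5,"spin": 6}
    - {"grip": -0.3,"tx": 0,"ty": 0,"tz": 5,"spin": 12}
    - {"grip": -0.3,"tx": 0,"ty": 0,"tz": 8,"spin": 18}
    - {"grip": -0.3,"tx": 0,"ty": 0,"tz": 8,"spin": 18}
    - {"grip": -0.3,"tx": 0,"ty": 0,"tz": 8,"spin": 18}

```text
time: 12.28
eef_pos: [0.3285, -0.319, 0.0792]
ee_rot: [-3.055, 0.729, 0.006]
contact_force: [-0.1, 0.3, 0.9]
gripper_width: 0.0558
grip_force: 0.0
```

Run:
```python
from h import *
plan([(.3288,-.3193,.005,-117)])
```

```text
t12.3 p [ 0.3285 -0.319   0.0792] ytool yaw -116.9 tilt 0.2 F [-0.1  0.3  0.9] w 0.0558 g 0 q [ 0.45  0.48  0.28  2.15 -0.25  0.54 -1.13]
tx 0.04 ty 0.01 tz 7.42 spin 0.1  (rows 1.8)
```

servo_tool:
  increments:
    - {"grip": -0.3,"tx": 0,"ty": 0,"tz": 3.5,"spin": 0}
    - {"grip": -0.3,"tx": 0,"ty": 0,"tz": 6.5,"spin": 0}
    - {"grip": -0.3,"tx": 0,"ty": 0,"tz": 7.4,"spin": 0}
    - {"grip": -0.3,"tx": 0,"ty": 0,"tz": 7.4,"spin": 0}
    - {"grip": 1,"tx": 0,"ty": 0,"tz": 7.4,"spin": 0}
  force: 45

```text
time: 12.7
eef_pos: [0.3294, -0.3204, 0.0075]
ee_rot: [3.054, -0.734, 0.002]
contact_force: [-0.5, 0.2, 1.0]
gripper_width: 0.0448
grip_force: 0.0
```

servo_tool:
  increments:
    - {"grip": 1,"tx": 0,"ty": 0,"tz": 0,"spin": 0}
    - {"grip": 1,"tx": 0,"ty": 0,"tz": 0,"spin": 0}
    - {"grip": 1,"tx": 0,"ty": 0,"tz": 0,"spin": 0}
    - {"grip": 1,"tx": 0,"ty": 0,"tz": -1,"spin": 0}
    - {"grip": 1,"tx": 0,"ty": 0,"tz": -3,"spin": 0}

```text
time: 13.12
eef_pos: [0.3281, -0.3191, 0.0367]
ee_rot: [-3.053, 0.735, 0.003]
contact_force: [-0.0, -1.0, -0.5]
gripper_width: 0.0364
grip_force: 45.9
```

Run:
```python
from h import *
plan([(.34,-.33,.11,-93.3),(.5095,-.331,.11,-93.3),(.5095,-.331,.068,-93.3)])
```

```text
t13.1 p [ 0.3281 -0.3191  0.0367] ytool yaw -117.1 tilt 0.1 F [-0.  -1.  -0.5] w 0.0364 g 46 q [ 0.48  0.57  0.23  2.16 -0.29  0.44 -1.1 ]
tx 1.56 ty 0.43 tz -7.33 spin -23.8  (rows 3.3)
tx 16.93 ty -0.88 tz -0.00 spin 0.0  (rows 4.1)
tx 0.00 ty 0.00 tz 4.20 spin 0.0  (rows 1.0)
```

servo_tool:
  increments:
    - {"grip": 1,"tx": 0.4,"ty": 0.1,"tz": -2,"spin": -6}
    - {"grip": 1,"tx": 0.8,"ty": 0.2,"tz": -4,"spin": -12}
    - {"grip": 1,"tx": 1.2,"ty": 0.3,"tz": -6,"spin": -18}
    - {"grip": 1,"tx": 1.5,"ty": 0.4,"tz": -7.3,"spin": -23.8}
    - {"grip": 1,"tx": 1.5,"ty": 0.4,"tz": -7.3,"spin": -23.8}

```text
time: 13.53
eef_pos: [0.3424, -0.3322, 0.1131]
ee_rot: [3.136, -0.085, 0.009]
contact_force: [-0.0, 0.5, -1.6]
gripper_width: 0.0361
grip_force: 46.0
```

servo_tool:
  increments:
    - {"grip": 1,"tx": 3.8,"ty": -0.2,"tz": 0,"spin": 0}
    - {"grip": 1,"tx": 7.6,"ty": -0.4,"tz": 0,"spin": 0}
    - {"grip": 1,"tx": 11.4,"ty": -0.6,"tz": 0,"spin": 0}
    - {"grip": 1,"tx": 15,"ty": -0.8,"tz": 0,"spin": 0}
    - {"grip": 1,"tx": 16.9,"ty": -0.9,"tz": 0,"spin": 0}

```text
time: 13.95
eef_pos: [0.5141, -0.329, 0.1094]
ee_rot: [-3.14, 0.09, -0.004]
contact_force: [0.7, 0.4, -0.8]
gripper_width: 0.0369
grip_force: 46.0
```

Run:
```python
from h import *
plan([(.5095,-.331,.074,-93.3)])
```

```text
t13.9 p [ 0.5141 -0.329   0.1094] ytool yaw -93.3 tilt 0.2 F [ 0.7  0.4 -0.8] w 0.0369 g 46 q [ 0.37  0.62  0.18  1.75 -0.15  0.78 -1.01]
tx -0.45 ty 0.22 tz 3.54 spin 0.0  (rows 0.9)
```

servo_tool:
  increments:
    - {"grip": 1,"tx": 0,"ty": 0,"tz": 3,"spin": 0}
    - {"grip": 1,"tx": 0,"ty": 0,"tz": 3,"spin": 0}
    - {"grip": 1,"tx": 0,"ty": 0,"tz": 3,"spin": 0}
    - {"grip": 1,"tx": 0,"ty": 0,"tz": 3,"spin": 0}

```text
time: 14.28
eef_pos: [0.5084, -0.331, 0.0796]
ee_rot: [3.14, -0.094, -0.002]
contact_force: [0.3, -0.4, -0.1]
gripper_width: 0.0367
grip_force: 46.2
```

Run:
```python
from h import *
plan([(.5095,-.331,.074,-93.3)])
b=cap('side')['color']
cv2.imwrite('pics/hov.png',cv2.resize(b[170:250,340:460],(800,533),interpolation=cv2.INTER_CUBIC))
```

```text
t14.3 p [ 0.5084 -0.331   0.0796] ytool yaw -93.4 tilt 0.1 F [ 0.3 -0.4 -0.1] w 0.0367 g 46 q [ 0.38  0.66  0.17  1.76 -0.16  0.73 -1.  ]
tx 0.11 ty -0.01 tz 0.56 spin -0.1  (rows 0.1)
```

View pics/hov.png

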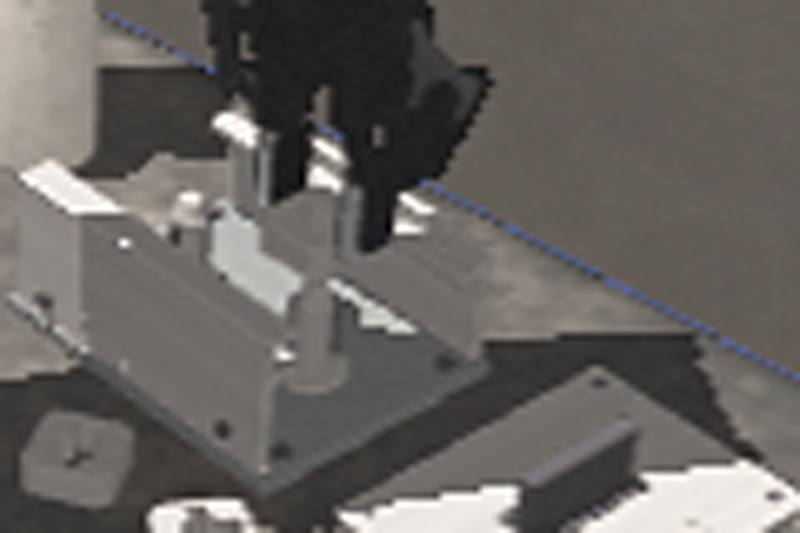

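The side crop shows the collar between the fingers, above the right shaft at about (315,290). I lower it gently by feel.

servo_tool:
  increments:
    - {"grip": 1,"tx": 0.1,"ty": 0,"tz": 0.6,"spin": 0}
    - {"grip": 1,"tx": 0.1,"ty": 0,"tz": 1.2,"spin": 0}
    - {"grip": 1,"tx": 0.1,"ty": 0,"tz": 1.8,"spin": 0}
    - {"grip": 1,"tx": 0.1,"ty": 0,"tz": 2.4,"spin": 0}
    - {"grip": 1,"tx": 0.1,"ty": 0,"tz": 2.6,"spin": 0}

```text
time: 14.75
eef_pos: [0.5098, -0.3304, 0.0521]
ee_rot: [-3.139, 0.09, 0.002]
contact_force: [-0.4, -1.0, -0.8]
gripper_width: 0.0365
grip_force: 46.2
```

servo_tool:
  increments:
    - {"grip": 1,"tx": 0,"ty": 0,"tz": 0.3,"spin": 0}
    - {"grip": 1,"tx": 0,"ty": 0,"tz": 0.6,"spin": 0}
    - {"grip": 1,"tx": 0,"ty": 0,"tz": 0.9,"spin": 0}
    - {"grip": 1,"tx": 0,"ty": 0,"tz": 1.2,"spin": 0}
    - {"grip": 1,"tx": 0,"ty": 0,"tz": 1.2,"spin": 0}

```text
time: 15.17
eef_pos: [0.5102, -0.3306, 0.0407]
ee_rot: [-3.14, 0.09, 0.001]
contact_force: [0.4, -0.2, -1.5]
gripper_width: 0.0363
grip_force: 46.2
```

servo_tool:
  increments:
    - {"grip": 1,"tx": 0,"ty": 0,"tz": 0.5,"spin": 0}
    - {"grip": 1,"tx": 0,"ty": 0,"tz": 1,"spin": 0}
    - {"grip": 1,"tx": 0,"ty": 0,"tz": 1.5,"spin": 0}
    - {"grip": 1,"tx": 0,"ty": 0,"tz": 2,"spin": 0}
    - {"grip": 1,"tx": 0,"ty": 0,"tz": 2.3,"spin": 0}

```text
time: 15.58
eef_pos: [0.5105, -0.3308, 0.0199]
ee_rot: [-3.139, 0.09, 0.001]
contact_force: [-12.8, 8.3, 50.8]
gripper_width: 0.0368
grip_force: 51.5
```

servo_tool:
  increments:
    - {"grip": 1,"tx": 0,"ty": 0,"tz": 0.2,"spin": 0}
    - {"grip": 1,"tx": 0,"ty": 0,"tz": 0.3,"spin": 0}

```text
time: 15.75
eef_pos: [0.5106, -0.3308, 0.0198]
ee_rot: [-3.139, 0.091, 0.001]
contact_force: [-16.1, 10.5, 59.0]
gripper_width: 0.0365
grip_force: 52.3
```

servo_tool:
  increments:
    - {"grip": 1,"tx": 0,"ty": 0,"tz": -0.5,"spin": 0}
    - {"grip": -0.25,"tx": 0,"ty": 0,"tz": -0.5,"spin": 0}
    - {"grip": -0.25,"tx": 0,"ty": 0,"tz": -0.5,"spin": 0}
    - {"grip": -0.25,"tx": 0,"ty": 0,"tz": -0.5,"spin": 0}
    - {"grip": -0.25,"tx": 0,"ty": 0,"tz": -0.5,"spin": 0}

```text
time: 16.17
eef_pos: [0.5102, -0.3306, 0.0196]
ee_rot: [-3.14, 0.09, 0.001]
contact_force: [0.1, 0.4, 0.7]
gripper_width: 0.0535
grip_force: 0.0
```

servo_tool:
  increments:
    - {"grip": -0.25,"tx": 0,"ty": 0,"tz": -2,"spin": 0}
    - {"grip": -0.25,"tx": 0,"ty": 0,"tz": -4,"spin": 0}
    - {"grip": -0.25,"tx": 0,"ty": 0,"tz": -7,"spin": 0}
    - {"grip": -0.25,"tx": 0,"ty": 0,"tz": -9,"spin": 0}
    - {"grip": -0.25,"tx": 0,"ty": 0,"tz": -9,"spin": 0}

```text
time: 16.58
eef_pos: [0.5129, -0.3325, 0.1141]
ee_rot: [3.137, -0.09, 0.009]
contact_force: [0.4, -1.2, 0.3]
gripper_width: 0.053
grip_force: 0.0
```

Run:
```python
from h import *
plan([(.40,-.376,.12,-121),(.3983,-.376,.0075,-121)])
col2(cap('side'),box=(300,400,220,270),thr=150)
col2(cap('top'),thr=150)
```

```text
t16.6 p [ 0.5129 -0.3325  0.1141] ytool yaw -93.3 tilt 0.4 F [ 0.4 -1.2  0.3] w 0.0530 g 0 q [ 0.37  0.62  0.18  1.75 -0.15  0.79 -1.01]
tx -11.02 ty 4.99 tz -0.59 spin 27.7  (rows 3.9)
tx -0.15 ty 0.09 tz 11.25 spin 0.0  (rows 2.7)
px [371. 250.] ctr [ 397.1 -377.6] [37.5 40.9] ang 58.6
px [386. 217.] ctr [ 397.8 -376.6] [38.2 39.7] ang 58.2
```

servo_tool:
  increments:
    - {"grip": -0.25,"tx": -3,"ty": 1.4,"tz": -0.5,"spin": 7}
    - {"grip": -0.25,"tx": -6,"ty": 2.8,"tz": -1,"spin": 14}
    - {"grip": -0.25,"tx": -9,"ty": 4.2,"tz": -1,"spin": 21}
    - {"grip": -0.25,"tx": -10.7,"ty": 5.1,"tz": 0,"spin": 28}
    - {"grip": -0.25,"tx": -10.7,"ty": 5.1,"tz": 2,"spin": 28}

```text
time: 17.1
eef_pos: [0.3957, -0.3789, 0.0904]
ee_rot: [3.017, -0.866, -0.002]
contact_force: [1.4, -0.7, 0.5]
gripper_width: 0.0533
grip_force: 0.0
```

servo_tool:
  increments:
    - {"grip": -0.25,"tx": 0,"ty": 0,"tz": 2,"spin": 0}
    - {"grip": -0.25,"tx": 0,"ty": 0,"tz": 3,"spin": 0}
    - {"grip": -0.25,"tx": 0,"ty": 0,"tz": 3,"spin": 0}
    - {"grip": -0.25,"tx": 0,"ty": 0,"tz": 3,"spin": 0}

```text
time: 17.43
eef_pos: [0.4003, -0.375, 0.0594]
ee_rot: [-3.025, 0.846, 0.003]
contact_force: [-0.1, 0.8, 0.4]
gripper_width: 0.0535
grip_force: 0.0
```

Run:
```python
from h import *
plan([(.398,-.3763,.0065,-121)])
```

```text
t17.4 p [ 0.4003 -0.375   0.0594] ytool yaw -121.3 tilt 0.1 F [-0.1  0.8  0.4] w 0.0535 g 0 q [ 0.46  0.63  0.27  1.93 -0.28  0.62 -1.2 ]
tx -0.13 ty 0.23 tz 5.29 spin -0.3  (rows 1.3)
```

servo_tool:
  increments:
    - {"grip": -0.25,"tx": -0.1,"ty": 0.2,"tz": 3,"spin": 0}
    - {"grip": -0.25,"tx": -0.1,"ty": 0.2,"tz": 5.3,"spin": 0}
    - {"grip": -0.25,"tx": -0.1,"ty": 0.2,"tz": 5.3,"spin": 0}
    - {"grip": 1,"tx": -0.1,"ty": 0.2,"tz": 5.3,"spin": 0}
    - {"grip": 1,"tx": -0.1,"ty": 0.2,"tz": 5.3,"spin": 0}
  force: 45

```text
time: 17.85
eef_pos: [0.3995, -0.3774, 0.0087]
ee_rot: [3.025, -0.847, 0.002]
contact_force: [-0.6, 0.5, -1.6]
gripper_width: 0.0363
grip_force: 45.1
```

servo_tool:
  increments:
    - {"grip": 1,"tx": 0,"ty": 0,"tz": 0,"spin": 0}
    - {"grip": 1,"tx": 0,"ty": 0,"tz": 0,"spin": 0}
    - {"grip": 1,"tx": 0,"ty": 0,"tz": 0,"spin": 0}
    - {"grip": 1,"tx": 0,"ty": 0,"tz": 0,"spin": 0}

```text
time: 18.18
eef_pos: [0.3996, -0.3773, 0.0083]
ee_rot: [3.025, -0.847, 0.003]
contact_force: [0.3, 1.6, 7.6]
gripper_width: 0.0364
grip_force: 45.9
```

Run:
```python
from h import *
plan([(.40,-.37,.12,-93.3),(.5103,-.3307,.12,-93.3)])
```

```text
t18.2 p [ 0.3996 -0.3773  0.0083] ytool yaw -121.3 tilt 0.1 F [0.3 1.6 7.6] w 0.0364 g 46 q [ 0.5   0.72  0.23  1.93 -0.31  0.52 -1.17]
tx -0.34 ty -0.64 tz -11.17 spin -28.0  (rows 3.9)
tx 10.79 ty -4.56 tz -0.00 spin 0.0  (rows 2.8)
```

servo_tool:
  increments:
    - {"grip": 1,"tx": 0,"ty": 0,"tz": -3,"spin": 0}
    - {"grip": 1,"tx": -0.1,"ty": -0.2,"tz": -6,"spin": -7}
    - {"grip": 1,"tx": -0.2,"ty": -0.4,"tz": -9,"spin": -14}
    - {"grip": 1,"tx": -0.3,"ty": -0.6,"tz": -11.2,"spin": -21}
    - {"grip": 1,"tx": -0.3,"ty": -0.6,"tz": -11.2,"spin": -28}

```text
time: 18.6
eef_pos: [0.4017, -0.3719, 0.124]
ee_rot: [3.136, -0.08, 0.01]
contact_force: [1.1, -1.5, -1.1]
gripper_width: 0.0363
grip_force: 46.0
```

servo_tool:
  increments:
    - {"grip": 1,"tx": 3.5,"ty": -1.5,"tz": 0,"spin": 0}
    - {"grip": 1,"tx": 7,"ty": -3,"tz": 0,"spin": 0}
    - {"grip": 1,"tx": 10.8,"ty": -4.5,"tz": 0,"spin": 0}
    - {"grip": 1,"tx": 10.8,"ty": -4.5,"tz": 2,"spin": 0}
    - {"grip": 1,"tx": 10.8,"ty": -4.5,"tz": 3.5,"spin": 0}

```text
time: 19.02
eef_pos: [0.5134, -0.3291, 0.0842]
ee_rot: [-3.14, 0.082, -0.005]
contact_force: [-1.7, -0.6, -2.1]
gripper_width: 0.037
grip_force: 46.0
```

servo_tool:
  increments:
    - {"grip": 1,"tx": 0,"ty": 0,"tz": 0,"spin": 0}
    - {"grip": 1,"tx": 0,"ty": 0,"tz": 0,"spin": 0}
    - {"grip": 1,"tx": 0,"ty": 0,"tz": 0,"spin": 0}

```text
time: 19.27
eef_pos: [0.5096, -0.3321, 0.0851]
ee_rot: [3.14, -0.092, 0.001]
contact_force: [-0.4, -0.7, -0.4]
gripper_width: 0.0365
grip_force: 46.0
```

Run:
```python
from h import *
plan([(.5112,-.3307,.044,-93.3)])
```

```text
t19.3 p [ 0.5096 -0.3321  0.0851] ytool yaw -93.3 tilt 0.0 F [-0.4 -0.7 -0.4] w 0.0365 g 46 q [ 0.38  0.66  0.16  1.76 -0.15  0.74 -1.  ]
tx 0.15 ty -0.15 tz 4.11 spin -0.0  (rows 1.0)
```

servo_tool:
  increments:
    - {"grip": 1,"tx": 0.15,"ty": -0.15,"tz": 1.2,"spin": 0}
    - {"grip": 1,"tx": 0.15,"ty": -0.15,"tz": 2.2,"spin": 0}
    - {"grip": 1,"tx": 0.15,"ty": -0.15,"tz": 2.9,"spin": 0}
    - {"grip": 1,"tx": 0.15,"ty": -0.15,"tz": 3.5,"spin": 0}
    - {"grip": 1,"tx": 0.15,"ty": -0.15,"tz": 4,"spin": 0}

```text
time: 19.68
eef_pos: [0.5109, -0.3298, 0.0433]
ee_rot: [-3.14, 0.09, 0.001]
contact_force: [-0.1, -0.2, -1.3]
gripper_width: 0.0364
grip_force: 46.0
```

servo_tool:
  increments:
    - {"grip": 1,"tx": 0,"ty": 0,"tz": 0.3,"spin": 0}
    - {"grip": 1,"tx": 0,"ty": 0,"tz": 0.6,"spin": 0}
    - {"grip": 1,"tx": 0,"ty": 0,"tz": 0.8,"spin": 0}
    - {"grip": 1,"tx": 0,"ty": 0,"tz": 0.9,"spin": 0}

```text
time: 20.02
eef_pos: [0.5115, -0.3301, 0.0363]
ee_rot: [-3.14, 0.09, -0.0]
contact_force: [-5.1, 3.8, 16.6]
gripper_width: 0.0363
grip_force: 47.8
```

servo_tool:
  increments:
    - {"grip": 1,"tx": 0,"ty": 0,"tz": -0.15,"spin": 0}
    - {"grip": -0.25,"tx": 0,"ty": 0,"tz": -0.15,"spin": 0}
    - {"grip": -0.25,"tx": 0,"ty": 0,"tz": -0.15,"spin": 0}
    - {"grip": -0.25,"tx": 0,"ty": 0,"tz": -0.15,"spin": 0}
    - {"grip": -0.25,"tx": 0,"ty": 0,"tz": -0.15,"spin": 0}

```text
time: 20.43
eef_pos: [0.5115, -0.33, 0.0368]
ee_rot: [3.14, -0.09, 0.0]
contact_force: [-0.2, 0.5, 0.6]
gripper_width: 0.0534
grip_force: 0.0
```

servo_tool:
  increments:
    - {"grip": -0.25,"tx": 0,"ty": 0,"tz": -2,"spin": 0}
    - {"grip": -0.25,"tx": 0,"ty": 0,"tz": -4.5,"spin": 0}
    - {"grip": -0.25,"tx": 0,"ty": 0,"tz": -8,"spin": 0}
    - {"grip": -0.25,"tx": 0,"ty": 0,"tz": -9,"spin": 0}
    - {"grip": -0.25,"tx": 0,"ty": 0,"tz": -9,"spin": 0}

```text
time: 20.85
eef_pos: [0.5135, -0.3314, 0.1302]
ee_rot: [3.137, -0.09, 0.009]
contact_force: [0.7, 0.2, -0.1]
gripper_width: 0.0534
grip_force: 0.0
```

Run:
```python
from h import *
plan([(.40,-.306,.13,-62)],start=(.5112,-.330,.125,-93.3))
col2(cap('side'),box=(300,400,220,270),thr=130)
col2(cap('top'),thr=130)
```

```text
t20.9 p [ 0.5135 -0.3314  0.1302] ytool yaw -93.3 tilt 0.4 F [ 0.7  0.2 -0.1] w 0.0534 g 0 q [ 0.37  0.59  0.18  1.74 -0.14  0.82 -1.02]
tx -11.24 ty -1.76 tz -0.50 spin -31.3  (rows 4.4)
```

Run:
```python
from h import *
b=cap('side')
for t in(75,90,105):print(t);col2(b,box=(300,385,222,268),thr=t)
a=cap('top')
print('top');col2(a,thr=90)
print(proj(b,[[.4,-.306,.016],[.348,-.242,.016]]))
```

```text
75
px [343. 260.] ctr [ 322.5 -352.7] [ 65.9 213.1] ang 47.2
px [351. 238.] ctr [ 394.2 -311.9] [58.8 43.3] ang 27.1
px [342. 229.] ctr [ 393. -279.] [ 94.2 232.9] ang 46.9
90
px [343. 261.] ctr [ 322.3 -353. ] [ 65.3 213. ] ang 47.2
px [351. 238.] ctr [ 394.3 -311.5] [56.9 41.1] ang 27.8
px [343. 228.] ctr [ 394.  -277.9] [ 91.2 232.9] ang 46.9
105
px [343. 261.] ctr [ 321.8 -353.4] [ 64.  212.8] ang 47.2
px [371. 229.] ctr [ 471.6 -316.7] [107.2  64.4] ang 88.3
px [323. 227.] ctr [ 372.4 -237.3] [ 61.3 145.8] ang 46.9
top
px [329. 236.] ctr [ 359.4 -236. ] [ 61.7 103. ] ang 30.6
px [385. 239.] ctr [ 363.4 -355.9] [127.6 145.7] ang 88.5
[[351.2358 235.9305]
 [320.36   233.2305]]
```

servo_tool:
  increments:
    - {"grip": -0.25,"tx": -3,"ty": -0.5,"tz": -0.5,"spin": -7}
    - {"grip": -0.25,"tx": -6,"ty": -1,"tz": -0.5,"spin": -14}
    - {"grip": -0.25,"tx": -9,"ty": -1.5,"tz": -0.5,"spin": -21}
    - {"grip": -0.25,"tx": -11.2,"ty": -1.8,"tz": 0.5,"spin": -28}
    - {"grip": -0.25,"tx": -11.2,"ty": -1.8,"tz": 3,"spin": -31.3}

```text
time: 21.47
eef_pos: [0.3963, -0.3057, 0.0972]
ee_rot: [-3.047, -0.765, 0.003]
contact_force: [0.0, -1.4, -0.7]
gripper_width: 0.0532
grip_force: 0.0
```

servo_tool:
  increments:
    - {"grip": -0.25,"tx": 0,"ty": 0,"tz": 2,"spin": 0}
    - {"grip": -0.25,"tx": 0,"ty": 0,"tz": 3,"spin": 0}
    - {"grip": -0.25,"tx": 0,"ty": 0,"tz": 3,"spin": 0}
    - {"grip": -0.25,"tx": 0,"ty": 0,"tz": 3,"spin": 0}

```text
time: 21.8
eef_pos: [0.4003, -0.3052, 0.0662]
ee_rot: [-3.047, -0.76, 0.002]
contact_force: [0.0, -0.6, 1.0]
gripper_width: 0.0535
grip_force: 0.0
```

Run:
```python
from h import *
plan([(.3998,-.306,.009,-62)])
```

```text
t21.8 p [ 0.4003 -0.3052  0.0662] ytool yaw -62.0 tilt 0.1 F [ 0.  -0.6  1. ] w 0.0535 g 0 q [ 0.53  0.55  0.04  2.03 -0.03  0.56 -0.49]
tx -0.08 ty 0.05 tz 5.72 spin 0.0  (rows 1.4)
```

servo_tool:
  increments:
    - {"grip": -0.25,"tx": -0.1,"ty": 0,"tz": 3,"spin": 0}
    - {"grip": -0.25,"tx": -0.1,"ty": 0,"tz": 5.6,"spin": 0}
    - {"grip": -0.25,"tx": -0.1,"ty": 0,"tz": 5.6,"spin": 0}
    - {"grip": 1,"tx": -0.1,"ty": 0,"tz": 5.6,"spin": 0}
    - {"grip": 1,"tx": -0.1,"ty": 0,"tz": 5.6,"spin": 0}

```text
time: 22.22
eef_pos: [0.4004, -0.3065, 0.0122]
ee_rot: [3.047, 0.76, 0.001]
contact_force: [-0.5, 1.0, -0.9]
gripper_width: 0.0361
grip_force: 45.0
```

servo_tool:
  increments:
    - {"grip": 1,"tx": 0,"ty": 0,"tz": 0,"spin": 0}
    - {"grip": 1,"tx": 0,"ty": 0,"tz": 0,"spin": 0}
    - {"grip": 1,"tx": 0,"ty": 0,"tz": 0,"spin": 0}

```text
time: 22.47
eef_pos: [0.4005, -0.3066, 0.0119]
ee_rot: [3.047, 0.76, 0.002]
contact_force: [0.4, 0.4, 3.7]
gripper_width: 0.0358
grip_force: 45.4
```

Run:
```python
from h import *
plan([(.40,-.295,.125,-93.3),(.5155,-.2551,.125,-93.3)])
```

```text
t22.5 p [ 0.4005 -0.3066  0.0119] ytool yaw -62.0 tilt 0.1 F [0.4 0.4 3.7] w 0.0358 g 45 q [ 0.54  0.65  0.03  2.04 -0.04  0.45 -0.48]
tx 0.50 ty -1.05 tz -11.31 spin 31.3  (rows 4.4)
tx 11.30 ty -4.65 tz -0.00 spin 0.0  (rows 2.9)
```

servo_tool:
  increments:
    - {"grip": 1,"tx": 0,"ty": 0,"tz": -3,"spin": 0}
    - {"grip": 1,"tx": 0.2,"ty": -0.3,"tz": -6,"spin": 7}
    - {"grip": 1,"tx": 0.3,"ty": -0.6,"tz": -9,"spin": 14}
    - {"grip": 1,"tx": 0.5,"ty": -1,"tz": -11.3,"spin": 21}
    - {"grip": 1,"tx": 0.5,"ty": -1,"tz": -11.3,"spin": 28}

```text
time: 22.88
eef_pos: [0.4021, -0.2957, 0.1285]
ee_rot: [3.139, -0.009, 0.012]
contact_force: [1.3, -0.2, -0.4]
gripper_width: 0.0358
grip_force: 45.5
```

servo_tool:
  increments:
    - {"grip": 1,"tx": 3.5,"ty": -1.5,"tz": 0,"spin": 3.3}
    - {"grip": 1,"tx": 7,"ty": -3,"tz": 0,"spin": 3.3}
    - {"grip": 1,"tx": 11.3,"ty": -4.2,"tz": 0,"spin": 3.3}
    - {"grip": 1,"tx": 11.3,"ty": -4.2,"tz": 2,"spin": 3.3}
    - {"grip": 1,"tx": 11.3,"ty": -4.2,"tz": 3.5,"spin": 3.3}

```text
time: 23.3
eef_pos: [0.5165, -0.2507, 0.0892]
ee_rot: [-3.14, 0.082, -0.007]
contact_force: [-1.3, -0.2, -2.3]
gripper_width: 0.0356
grip_force: 45.5
```

servo_tool:
  increments:
    - {"grip": 1,"tx": 0,"ty": 0,"tz": 0,"spin": 0}
    - {"grip": 1,"tx": 0,"ty": 0,"tz": 0,"spin": 0}
    - {"grip": 1,"tx": 0,"ty": 0,"tz": 0,"spin": 0}

```text
time: 23.55
eef_pos: [0.5123, -0.2535, 0.0897]
ee_rot: [3.14, -0.092, 0.001]
contact_force: [-0.2, -0.0, -1.2]
gripper_width: 0.0357
grip_force: 45.5
```

Run:
```python
from h import *
plan([(.515,-.2550,.047,-93.3)])
```

```text
t23.6 p [ 0.5123 -0.2535  0.0897] ytool yaw -93.3 tilt 0.0 F [-0.2 -0.  -1.2] w 0.0357 g 45 q [ 0.25  0.6   0.18  1.86 -0.15  0.7  -1.12]
tx 0.28 ty 0.14 tz 4.27 spin -0.0  (rows 1.0)
```

servo_tool:
  increments:
    - {"grip": 1,"tx": 0.3,"ty": 0.15,"tz": 1.2,"spin": 0}
    - {"grip": 1,"tx": 0.3,"ty": 0.15,"tz": 2.2,"spin": 0}
    - {"grip": 1,"tx": 0.3,"ty": 0.15,"tz": 3.2,"spin": 0}
    - {"grip": 1,"tx": 0.3,"ty": 0.15,"tz": 3.9,"spin": 0}
    - {"grip": 1,"tx": 0.3,"ty": 0.15,"tz": 4.4,"spin": 0}

```text
time: 23.97
eef_pos: [0.5145, -0.2542, 0.0433]
ee_rot: [-3.14, 0.09, 0.003]
contact_force: [0.5, 1.3, -0.5]
gripper_width: 0.036
grip_force: 45.5
```

servo_tool:
  increments:
    - {"grip": 1,"tx": 0,"ty": 0,"tz": 0.4,"spin": 0}
    - {"grip": 1,"tx": 0,"ty": 0,"tz": 0.8,"spin": 0}
    - {"grip": 1,"tx": 0,"ty": 0,"tz": 1.2,"spin": 0}
    - {"grip": 1,"tx": 0,"ty": 0,"tz": 1.6,"spin": 0}
    - {"grip": 1,"tx": 0,"ty": 0,"tz": 1.8,"spin": 0}

```text
time: 24.38
eef_pos: [0.5153, -0.2544, 0.0264]
ee_rot: [-3.14, 0.09, 0.0]
contact_force: [-0.0, -0.2, -1.2]
gripper_width: 0.0358
grip_force: 45.5
```

servo_tool:
  increments:
    - {"grip": 1,"tx": 0,"ty": 0,"tz": 0.2,"spin": 0}
    - {"grip": 1,"tx": 0,"ty": 0,"tz": 0.3,"spin": 0}
    - {"grip": 1,"tx": 0,"ty": 0,"tz": 0.35,"spin": 0}

```text
time: 24.63
eef_pos: [0.5154, -0.2545, 0.0239]
ee_rot: [-3.14, 0.09, 0.0]
contact_force: [-3.4, 1.5, 9.7]
gripper_width: 0.0359
grip_force: 46.8
```

servo_tool:
  increments:
    - {"grip": 1,"tx": 0,"ty": 0,"tz": -0.1,"spin": 0}
    - {"grip": -0.25,"tx": 0,"ty": 0,"tz": -0.1,"spin": 0}
    - {"grip": -0.25,"tx": 0,"ty": 0,"tz": -0.1,"spin": 0}
    - {"grip": -0.25,"tx": 0,"ty": 0,"tz": -0.1,"spin": 0}
    - {"grip": -0.25,"tx": 0,"ty": 0,"tz": -0.1,"spin": 0}

```text
time: 25.05
eef_pos: [0.5154, -0.2545, 0.0243]
ee_rot: [3.14, -0.09, 0.0]
contact_force: [0.1, -0.2, -0.4]
gripper_width: 0.0537
grip_force: 0.0
```

servo_tool:
  increments:
    - {"grip": -0.25,"tx": 0,"ty": 0,"tz": -3,"spin": 0}
    - {"grip": -0.25,"tx": 0,"ty": 0,"tz": -6,"spin": 0}
    - {"grip": -0.25,"tx": 0,"ty": 0,"tz": -9.5,"spin": 0}
    - {"grip": -0.25,"tx": -4,"ty": 2,"tz": -9.5,"spin": 0}
    - {"grip": -0.25,"tx": -8,"ty": 4,"tz": -9.5,"spin": 0}

```text
time: 25.47
eef_pos: [0.4417, -0.2875, 0.1216]
ee_rot: [3.138, -0.082, 0.01]
contact_force: [-0.7, -2.3, -0.9]
gripper_width: 0.0536
grip_force: 0.0
```

servo_tool:
  increments:
    - {"grip": -0.25,"tx": -3.5,"ty": 2,"tz": 0,"spin": 0}
    - {"grip": -0.25,"tx": -7,"ty": 4,"tz": 0,"spin": 0}
    - {"grip": -0.25,"tx": -10.5,"ty": 6,"tz": 0,"spin": 0}
    - {"grip": -0.25,"tx": -12,"ty": 8,"tz": 0,"spin": 0}
    - {"grip": -0.25,"tx": -12,"ty": 8,"tz": 0,"spin": 0}

```text
time: 25.88
eef_pos: [0.3093, -0.3644, 0.1197]
ee_rot: [3.138, -0.103, -0.002]
contact_force: [0.3, -0.4, 0.5]
gripper_width: 0.0537
grip_force: 0.0
```

Run:
```python
from h import *
a=cap('top');b=cap('side')
for t in(130,160):col2(a,thr=t)
print('side');col2(b,box=(300,385,222,268),thr=150)
plan([(.3479,-.2421,.1,-96)])
```

```text
px [330. 239.] ctr [ 348.4 -241.9] [42.4 42.3] ang 82.9
px [366. 212.] ctr [ 411.7 -328.8] [38.5 23. ] ang 14.2
px [330. 239.] ctr [ 348.  -242.1] [38.7 38.7] ang 84.4
side
px [320. 233.] ctr [ 347.1 -242.5] [39.9 40.2] ang 83.1
t26.0 p [ 0.3139 -0.3612  0.1195] ytool yaw -93.4 tilt 0.0 F [ 0.6  0.6 -0.7] w 0.0534 g 0 q [ 0.59  0.42  0.21  2.08 -0.14  0.65 -0.74]
tx 2.68 ty -12.09 tz 1.95 spin 2.6  (rows 3.0)
```

servo_tool:
  increments:
    - {"grip": -0.25,"tx": 0.9,"ty": -4,"tz": 0.5,"spin": 1}
    - {"grip": -0.25,"tx": 1.8,"ty": -8,"tz": 1,"spin": 2}
    - {"grip": -0.25,"tx": 2.7,"ty": -12.1,"tz": 2,"spin": 2.6}
    - {"grip": -0.25,"tx": 2.7,"ty": -12.1,"tz": 5,"spin": 2.6}
    - {"grip": -0.25,"tx": 2.7,"ty": -12.1,"tz": 5,"spin": 2.6}

```text
time: 26.4
eef_pos: [0.3485, -0.2358, 0.0663]
ee_rot: [-3.134, 0.147, 0.007]
contact_force: [-0.4, -0.5, 1.1]
gripper_width: 0.0535
grip_force: 0.0
```

servo_tool:
  increments:
    - {"grip": -0.25,"tx": 0,"ty": 0,"tz": 1,"spin": 0}
    - {"grip": -0.25,"tx": 0,"ty": 0,"tz": 1,"spin": 0}
    - {"grip": -0.25,"tx": 0,"ty": 0,"tz": 1,"spin": 0}

```text
time: 26.65
eef_pos: [0.3483, -0.2424, 0.0598]
ee_rot: [3.137, -0.164, 0.001]
contact_force: [-0.3, -0.2, 0.3]
gripper_width: 0.0535
grip_force: 0.0
```

Run:
```python
from h import *
plan([(.348,-.2421,.009,-96)])
```

```text
t26.6 p [ 0.3483 -0.2424  0.0598] ytool yaw -96.0 tilt 0.0 F [-0.3 -0.2  0.3] w 0.0535 g 0 q [ 0.36  0.48  0.17  2.23 -0.18  0.44 -1.01]
tx -0.04 ty -0.03 tz 5.08 spin 0.0  (rows 1.2)
```

servo_tool:
  increments:
    - {"grip": -0.25,"tx": 0,"ty": 0,"tz": 3,"spin": 0}
    - {"grip": -0.25,"tx": 0,"ty": 0,"tz": 5,"spin": 0}
    - {"grip": -0.25,"tx": 0,"ty": 0,"tz": 5,"spin": 0}
    - {"grip": 1,"tx": 0,"ty": 0,"tz": 5,"spin": 0}
    - {"grip": 1,"tx": 0,"ty": 0,"tz": 5,"spin": 0}

```text
time: 27.07
eef_pos: [0.3483, -0.2422, 0.0105]
ee_rot: [3.137, -0.164, 0.001]
contact_force: [-0.5, 1.0, -0.5]
gripper_width: 0.0361
grip_force: 45.0
```

servo_tool:
  increments:
    - {"grip": 1,"tx": 0,"ty": 0,"tz": 0,"spin": 0}
    - {"grip": 1,"tx": 0,"ty": 0,"tz": 0,"spin": 0}
    - {"grip": 1,"tx": 0,"ty": 0,"tz": 0,"spin": 0}

```text
time: 27.32
eef_pos: [0.3491, -0.2419, 0.0104]
ee_rot: [3.136, -0.162, 0.003]
contact_force: [-1.2, 0.2, 8.8]
gripper_width: 0.0359
grip_force: 46.0
```

Run:
```python
from h import *
plan([(.36,-.245,.125,-93.3),(.5153,-.2547,.125,-93.3)])
```

```text
t27.3 p [ 0.3491 -0.2419  0.0104] ytool yaw -95.9 tilt 0.1 F [-1.2  0.2  8.8] w 0.0359 g 46 q [ 0.4   0.59  0.12  2.24 -0.21  0.32 -0.98]
tx 1.12 ty 0.20 tz -11.46 spin -2.6  (rows 2.8)
tx 15.56 ty 0.07 tz -0.00 spin 0.0  (rows 3.7)
```

servo_tool:
  increments:
    - {"grip": 1,"tx": 0,"ty": 0,"tz": -3,"spin": 0}
    - {"grip": 1,"tx": 0.3,"ty": 0,"tz": -6,"spin": -1}
    - {"grip": 1,"tx": 0.6,"ty": 0.1,"tz": -9,"spin": -2}
    - {"grip": 1,"tx": 1.1,"ty": 0.2,"tz": -11.5,"spin": -2.6}
    - {"grip": 1,"tx": 1.1,"ty": 0.2,"tz": -11.5,"spin": -2.6}

```text
time: 27.73
eef_pos: [0.3627, -0.2462, 0.1289]
ee_rot: [3.136, -0.089, 0.014]
contact_force: [0.9, -0.6, -0.3]
gripper_width: 0.0363
grip_force: 45.7
```

servo_tool:
  increments:
    - {"grip": 1,"tx": 3.5,"ty": 0,"tz": 0,"spin": 0}
    - {"grip": 1,"tx": 7,"ty": 0,"tz": 0,"spin": 0}
    - {"grip": 1,"tx": 11,"ty": 0,"tz": 0,"spin": 0}
    - {"grip": 1,"tx": 14,"ty": 0,"tz": 0,"spin": 0}
    - {"grip": 1,"tx": 15.6,"ty": 0.1,"tz": 0,"spin": 0}

```text
time: 28.15
eef_pos: [0.5189, -0.253, 0.1241]
ee_rot: [-3.14, 0.086, -0.004]
contact_force: [0.1, -0.6, -1.1]
gripper_width: 0.0364
grip_force: 45.7
```

servo_tool:
  increments:
    - {"grip": 1,"tx": 0,"ty": 0,"tz": 2,"spin": 0}
    - {"grip": 1,"tx": 0,"ty": 0,"tz": 3.5,"spin": 0}
    - {"grip": 1,"tx": 0,"ty": 0,"tz": 3.5,"spin": 0}
    - {"grip": 1,"tx": 0,"ty": 0,"tz": 3.5,"spin": 0}

```text
time: 28.48
eef_pos: [0.5136, -0.2538, 0.0884]
ee_rot: [-3.139, 0.09, 0.004]
contact_force: [-0.0, 0.0, 0.2]
gripper_width: 0.0362
grip_force: 45.7
```

Run:
```python
from h import *
plan([(.5155,-.2546,.044,-93.3)])
```

```text
t28.5 p [ 0.5136 -0.2538  0.0884] ytool yaw -93.3 tilt 0.2 F [-0.   0.   0.2] w 0.0362 g 46 q [ 0.24  0.61  0.18  1.85 -0.16  0.7  -1.11]
tx 0.20 ty 0.07 tz 4.44 spin 0.0  (rows 1.1)
```

servo_tool:
  increments:
    - {"grip": 1,"tx": 0.2,"ty": 0.1,"tz": 1.2,"spin": 0}
    - {"grip": 1,"tx": 0.2,"ty": 0.1,"tz": 2.2,"spin": 0}
    - {"grip": 1,"tx": 0.2,"ty": 0.1,"tz": 3.2,"spin": 0}
    - {"grip": 1,"tx": 0.2,"ty": 0.1,"tz": 3.9,"spin": 0}
    - {"grip": 1,"tx": 0.2,"ty": 0.1,"tz": 4.3,"spin": 0}

```text
time: 28.9
eef_pos: [0.5159, -0.2549, 0.0449]
ee_rot: [-3.139, 0.09, 0.003]
contact_force: [-0.6, 0.4, -1.2]
gripper_width: 0.036
grip_force: 45.7
```

servo_tool:
  increments:
    - {"grip": 1,"tx": 0,"ty": 0,"tz": 0.3,"spin": 0}
    - {"grip": 1,"tx": 0,"ty": 0,"tz": 0.5,"spin": 0}
    - {"grip": 1,"tx": 0,"ty": 0,"tz": 0.7,"spin": 0}
    - {"grip": 1,"tx": 0,"ty": 0,"tz": 0.8,"spin": 0}

```text
time: 29.23
eef_pos: [0.517, -0.255, 0.0384]
ee_rot: [-3.14, 0.089, -0.001]
contact_force: [-1.1, 3.2, 10.2]
gripper_width: 0.0361
grip_force: 46.8
```

servo_tool:
  increments:
    - {"grip": 1,"tx": 0,"ty": 0,"tz": -0.1,"spin": 0}
    - {"grip": -0.25,"tx": 0,"ty": 0,"tz": -0.1,"spin": 0}
    - {"grip": -0.25,"tx": 0,"ty": 0,"tz": -0.1,"spin": 0}
    - {"grip": -0.25,"tx": 0,"ty": 0,"tz": -0.1,"spin": 0}
    - {"grip": -0.25,"tx": 0,"ty": 0,"tz": -0.1,"spin": 0}

```text
time: 29.65
eef_pos: [0.5168, -0.2559, 0.0396]
ee_rot: [3.14, -0.091, 0.001]
contact_force: [0.4, -0.1, 0.1]
gripper_width: 0.0533
grip_force: 0.0
```

servo_tool:
  increments:
    - {"grip": -0.25,"tx": 0,"ty": 0,"tz": -3,"spin": 0}
    - {"grip": -0.25,"tx": 0,"ty": 0,"tz": -7,"spin": 0}
    - {"grip": -0.25,"tx": 0,"ty": 0,"tz": -11,"spin": 0}
    - {"grip": -0.25,"tx": 0,"ty": 0,"tz": -12,"spin": 0}
    - {"grip": -0.25,"tx": 0,"ty": 0,"tz": -12,"spin": 0}

```text
time: 30.07
eef_pos: [0.5191, -0.2568, 0.1632]
ee_rot: [3.138, -0.091, 0.011]
contact_force: [-0.6, 0.5, -1.1]
gripper_width: 0.0537
grip_force: 0.0
```

Run:
```python
from h import *
plan([(.515,-.32,.16,-64),(.515,-.40,.16,-33),(.522,-.456,.15,-3.8)])
```

```text
t30.1 p [ 0.5191 -0.2568  0.1632] ytool yaw -93.3 tilt 0.4 F [-0.6  0.5 -1.1] w 0.0537 g 0 q [ 0.22  0.5   0.21  1.81 -0.13  0.84 -1.13]
tx -0.04 ty 6.33 tz 0.32 spin -29.3  (rows 4.1)
tx -3.51 ty 7.19 tz -0.00 spin -31.0  (rows 4.3)
tx -4.32 ty 3.64 tz 1.00 spin -29.2  (rows 4.1)
```

servo_tool:
  increments:
    - {"grip": -0.25,"tx": 0,"ty": 1.6,"tz": 0,"spin": -7}
    - {"grip": -0.25,"tx": 0,"ty": 3.2,"tz": 0,"spin": -14}
    - {"grip": -0.25,"tx": 0,"ty": 4.8,"tz": 0,"spin": -21}
    - {"grip": -0.25,"tx": 0,"ty": 6.3,"tz": 0,"spin": -28}
    - {"grip": -0.25,"tx": 0,"ty": 6.3,"tz": 0,"spin": -29.3}

```text
time: 30.48
eef_pos: [0.511, -0.3218, 0.1579]
ee_rot: [3.06, 0.708, -0.004]
contact_force: [-0.9, -0.5, -0.7]
gripper_width: 0.0533
grip_force: 0.0
```

servo_tool:
  increments:
    - {"grip": -1,"tx": -0.9,"ty": 1.8,"tz": 0,"spin": -7}
    - {"grip": -1,"tx": -1.8,"ty": 3.6,"tz": 0,"spin": -14}
    - {"grip": -1,"tx": -2.7,"ty": 5.4,"tz": 0,"spin": -21}
    - {"grip": -1,"tx": -3.5,"ty": 7.2,"tz": 0,"spin": -28}
    - {"grip": -1,"tx": -3.5,"ty": 7.2,"tz": 0,"spin": -31}

```text
time: 30.9
eef_pos: [0.5115, -0.4021, 0.158]
ee_rot: [2.761, 1.498, -0.003]
contact_force: [-0.9, 0.3, -0.2]
gripper_width: 0.085
grip_force: 0.0
```

servo_tool:
  increments:
    - {"grip": -1,"tx": -1,"ty": 0.9,"tz": 0,"spin": -7}
    - {"grip": -1,"tx": -2,"ty": 1.8,"tz": 0,"spin": -14}
    - {"grip": -1,"tx": -3,"ty": 2.7,"tz": 0,"spin": -21}
    - {"grip": -1,"tx": -4.3,"ty": 3.6,"tz": 0.5,"spin": -28}
    - {"grip": -1,"tx": -4.3,"ty": 3.6,"tz": 1,"spin": -29.2}

```text
time: 31.32
eef_pos: [0.5189, -0.4564, 0.1479]
ee_rot: [2.294, 2.147, -0.002]
contact_force: [-1.2, -1.2, 0.1]
gripper_width: 0.0853
grip_force: 0.0
```

servo_tool:
  increments:
    - {"grip": -1,"tx": 0,"ty": 0,"tz": 1,"spin": 0}
    - {"grip": -1,"tx": 0,"ty": 0,"tz": 2,"spin": 0}
    - {"grip": -1,"tx": 0,"ty": 0,"tz": 2,"spin": 0}
    - {"grip": -1,"tx": 0,"ty": 0,"tz": 2,"spin": 0}

```text
time: 31.65
eef_pos: [0.5197, -0.4519, 0.1279]
ee_rot: [-2.292, -2.145, -0.0]
contact_force: [0.0, -0.5, 0.2]
gripper_width: 0.0849
grip_force: 0.0
```

Run:
```python
from h import *
a=cap('top')['color'];b=cap('side')['color']
o=np.vstack([cv2.resize(b[175:245,330:470],(600,300),interpolation=cv2.INTER_CUBIC),cv2.resize(a[145:205,315:435],(600,300),interpolation=cv2.INTER_CUBIC)])
cv2.imwrite('pics/chk.png',o)
plan([(.5232,-.4557,.012,-3.8)])
```

```text
t31.8 p [ 0.5204 -0.4532  0.1295] ytool yaw -3.8 tilt 0.0 F [ 0.1 -0.7  0.3] w 0.0857 g 0 q [ 0.74  0.72 -0.14  1.49  0.12  0.94  0.5 ]
tx -0.23 ty 0.29 tz 11.75 spin 0.0  (rows 2.8)
```

View pics/chk.png

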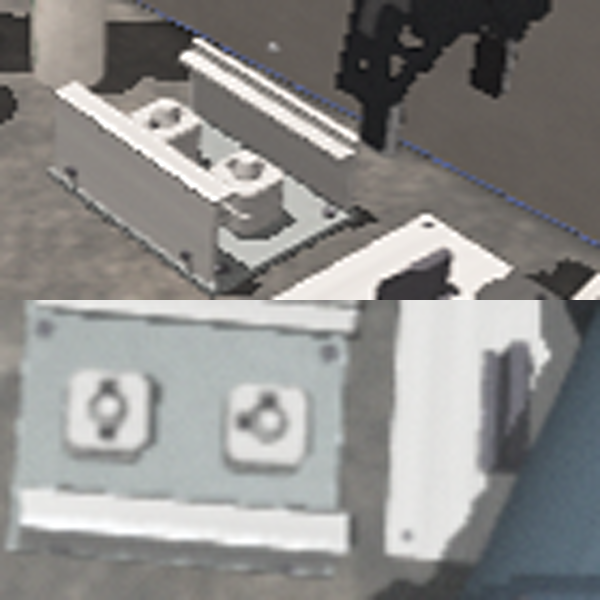

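Both stacks are seated: top pixels (110,412) and (265,425), with keys showing in the keyways. Now I regrasp the panel by its tab.

Run:
```python
from h import *
a=cap('top')
f=lambda x,y:[310+x/6.015-.4,145+y/6-.4]
P=plane(a,[f(652,128),f(655,52),f(649,205)],.033);print(P)
print(plane(a,[f(508,0),f(500,295),f(775,0),f(765,295)],.005))
```

```text
[[ 0.5208 -0.4535  0.033 ]
 [ 0.552  -0.4558  0.033 ]
 [ 0.4895 -0.4512  0.033 ]]
[[ 0.5805 -0.4025  0.005 ]
 [ 0.4576 -0.3959  0.005 ]
 [ 0.5815 -0.5138  0.005 ]
 [ 0.4579 -0.5045  0.005 ]]
```

servo_tool:
  increments:
    - {"grip": -1,"tx": -0.1,"ty": 0.1,"tz": 4,"spin": 0}
    - {"grip": -1,"tx": -0.1,"ty": 0.1,"tz": 8,"spin": 0}
    - {"grip": -1,"tx": -0.1,"ty": 0.1,"tz": 10.5,"spin": 0}
    - {"grip": -1,"tx": -0.1,"ty": 0.1,"tz": 11.7,"spin": 0}
    - {"grip": -1,"tx": -0.1,"ty": 0.1,"tz": 11.7,"spin": 0}
  force: 30

```text
time: 32.22
eef_pos: [0.5195, -0.4536, 0.0097]
ee_rot: [-2.29, -2.144, 0.001]
contact_force: [0.5, 1.2, -0.3]
gripper_width: 0.0853
grip_force: 0.0
```

servo_tool:
  increments:
    - {"grip": 1,"tx": 0,"ty": 0,"tz": 0,"spin": 0}
    - {"grip": 1,"tx": 0,"ty": 0,"tz": 0,"spin": 0}
    - {"grip": 1,"tx": 0,"ty": 0,"tz": 0,"spin": 0}
    - {"grip": 1,"tx": 0,"ty": 0,"tz": 0,"spin": 0}
    - {"grip": 1,"tx": 0,"ty": 0,"tz": 0,"spin": 0}

```text
time: 32.63
eef_pos: [0.5228, -0.4564, 0.0153]
ee_rot: [2.29, 2.143, 0.001]
contact_force: [-0.4, -0.7, 7.1]
gripper_width: 0.0591
grip_force: 33.2
```

Run:
```python
from h import *
plan([(.53,-.455,.165,-30),(.53,-.38,.165,-64),(.54,-.305,.165,-93.3)])
```

```text
t32.6 p [ 0.5228 -0.4564  0.0153] ytool yaw -3.8 tilt 0.3 F [-0.4 -0.7  7.1] w 0.0591 g 33 q [ 0.73  0.87 -0.13  1.51  0.14  0.76  0.49]
tx 0.18 ty 0.71 tz -14.97 spin 26.2  (rows 3.7)
tx 6.50 ty -3.75 tz -0.00 spin 34.0  (rows 4.7)
tx 4.19 ty -6.30 tz -0.00 spin 29.3  (rows 4.1)
```

servo_tool:
  increments:
    - {"grip": 1,"tx": 0,"ty": 0,"tz": -3,"spin": 0}
    - {"grip": 1,"tx": 0,"ty": 0,"tz": -7,"spin": 0}
    - {"grip": 1,"tx": 0.1,"ty": 0.3,"tz": -11,"spin": 7}
    - {"grip": 1,"tx": 0.2,"ty": 0.5,"tz": -14.5,"spin": 14}
    - {"grip": 1,"tx": 0.2,"ty": 0.7,"tz": -15,"spin": 21}

```text
time: 33.05
eef_pos: [0.5318, -0.4561, 0.1715]
ee_rot: [2.641, 1.678, 0.008]
contact_force: [1.7, -0.5, -2.1]
gripper_width: 0.059
grip_force: 34.6
```

Run:
```python
from h import *
plan([(.53,-.38,.165,-59.8),(.54,-.305,.165,-93.3)],start=(.53,-.455,.165,-24.8))
```

```text
t33.0 p [ 0.5318 -0.4561  0.1715] ytool yaw -25.1 tilt 0.8 F [ 1.7 -0.5 -2.1] w 0.0590 g 35 q [ 0.68  0.68 -0.05  1.45  0.04  1.01  0.18]
tx 6.81 ty -3.15 tz -0.00 spin 35.0  (rows 4.9)
tx 4.64 ty -5.98 tz -0.00 spin 33.5  (rows 4.7)
```

servo_tool:
  increments:
    - {"grip": 1,"tx": 1.4,"ty": -0.7,"tz": 0.5,"spin": 7}
    - {"grip": 1,"tx": 2.8,"ty": -1.4,"tz": 1,"spin": 14}
    - {"grip": 1,"tx": 4.2,"ty": -2.1,"tz": 1.5,"spin": 21}
    - {"grip": 1,"tx": 5.6,"ty": -2.8,"tz": 1.5,"spin": 28}
    - {"grip": 1,"tx": 6.8,"ty": -3.5,"tz": 1.5,"spin": 35}

```text
time: 33.47
eef_pos: [0.5248, -0.3756, 0.1478]
ee_rot: [-3.035, -0.81, -0.001]
contact_force: [0.8, 1.2, -1.7]
gripper_width: 0.0589
grip_force: 34.6
```

servo_tool:
  increments:
    - {"grip": 1,"tx": 0.9,"ty": -1.2,"tz": 0,"spin": 7}
    - {"grip": 1,"tx": 1.8,"ty": -2.4,"tz": 0,"spin": 14}
    - {"grip": 1,"tx": 2.7,"ty": -3.6,"tz": 0,"spin": 21}
    - {"grip": 1,"tx": 3.6,"ty": -4.8,"tz": 0,"spin": 28}
    - {"grip": 1,"tx": 3.9,"ty": -6,"tz": 0,"spin": 33.5}

```text
time: 33.88
eef_pos: [0.5297, -0.3037, 0.1482]
ee_rot: [-3.139, 0.097, -0.004]
contact_force: [0.8, 0.8, -2.6]
gripper_width: 0.0585
grip_force: 34.6
```

servo_tool:
  increments:
    - {"grip": 1,"tx": 0,"ty": 0,"tz": 0,"spin": 0}
    - {"grip": 1,"tx": 0,"ty": 0,"tz": 0,"spin": 0}
    - {"grip": 1,"tx": 0,"ty": 0,"tz": 0,"spin": 0}

```text
time: 34.13
eef_pos: [0.5283, -0.3067, 0.1479]
ee_rot: [3.139, -0.087, 0.001]
contact_force: [-0.7, 0.1, -2.3]
gripper_width: 0.059
grip_force: 34.6
```

Run:
```python
from h import *
st()
a=cap('top');b=cap('side')
o=np.hstack([cv2.resize(b['color'][150:250,330:440],(440,400),interpolation=cv2.INTER_CUBIC),cv2.resize(a['color'][110:220,300:399],(360,400),interpolation=cv2.INTER_CUBIC)])
cv2.imwrite('pics/rehook.png',o)
```

```text
t34.1 p [ 0.5283 -0.3067  0.1479] ytool yaw -93.2 tilt 0.1 F [-0.7  0.1 -2.3] w 0.0590 g 35 q [ 0.29  0.57  0.23  1.73 -0.16  0.86 -1.04]
```

View pics/rehook.png

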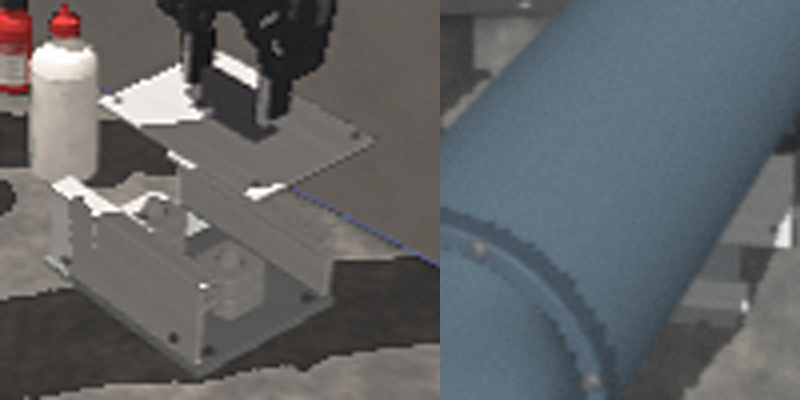

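The side view shows the panel held level above the carrier, and both stacks are still seated. I centre it along the rails, then lower its rear part onto the rear stop so the front drops.

servo_tool:
  increments:
    - {"grip": 1,"tx": -0.2,"ty": -0.6,"tz": 0,"spin": 0.3}
    - {"grip": 1,"tx": -0.2,"ty": -1.3,"tz": 2,"spin": 0.3}
    - {"grip": 1,"tx": -0.2,"ty": -1.3,"tz": 4,"spin": 0.3}
    - {"grip": 1,"tx": -0.2,"ty": -1.3,"tz": 5.5,"spin": 0.3}
    - {"grip": 1,"tx": -0.2,"ty": -1.3,"tz": 5.8,"spin": 0.3}

```text
time: 34.65
eef_pos: [0.5251, -0.2914, 0.0867]
ee_rot: [-3.138, 0.098, 0.006]
contact_force: [-1.1, 0.8, -2.0]
gripper_width: 0.059
grip_force: 34.6
```

servo_tool:
  increments:
    - {"grip": 1,"tx": 0,"ty": 0,"tz": 0.3,"spin": 0}
    - {"grip": 1,"tx": 0,"ty": 0,"tz": 0.6,"spin": 0}
    - {"grip": 1,"tx": 0,"ty": 0,"tz": 0.7,"spin": 0}
    - {"grip": 1,"tx": 0,"ty": 0,"tz": 0.7,"spin": 0}

```text
time: 34.98
eef_pos: [0.5274, -0.2928, 0.0829]
ee_rot: [3.14, -0.098, 0.002]
contact_force: [0.1, -0.6, -1.6]
gripper_width: 0.0587
grip_force: 34.6
```

servo_tool:
  increments:
    - {"grip": 1,"tx": 0,"ty": 0,"tz": 0.2,"spin": 0}
    - {"grip": 1,"tx": 0,"ty": 0,"tz": 0.4,"spin": 0}
    - {"grip": 1,"tx": 0,"ty": 0,"tz": 0.4,"spin": 0}

```text
time: 35.23
eef_pos: [0.5272, -0.2928, 0.0785]
ee_rot: [3.14, -0.098, 0.001]
contact_force: [-0.5, -0.7, 0.7]
gripper_width: 0.0589
grip_force: 34.9
```

servo_tool:
  increments:
    - {"grip": 1,"tx": 0,"ty": 0,"tz": 0.15,"spin": 0}
    - {"grip": 1,"tx": 0,"ty": 0,"tz": 0.3,"spin": 0}
    - {"grip": 1,"tx": 0,"ty": 0,"tz": 0.3,"spin": 0}

```text
time: 35.48
eef_pos: [0.526, -0.2927, 0.0756]
ee_rot: [-3.14, 0.099, 0.002]
contact_force: [-4.2, 1.3, 7.6]
gripper_width: 0.0585
grip_force: 35.7
```

Run:
```python
from h import *
st()
b=cap('side')
C=np.array([.5133,-.2926,0]);y=np.radians(-3.5);Rm=np.array([[np.cos(y),-np.sin(y),0],[np.sin(y),np.cos(y),0],[0,0,1]])
cv2.imwrite('pics/s14.png',cv2.resize(b['color'][165:245,340:440],(800,600),interpolation=cv2.INTER_CUBIC))
P=[[-.045,-.075,.073],[.061,-.075,.064],[-.055,-.075,.056],[-.039,-.075,.063],[.071,-.075,.069]]
p=proj(b,np.array(P)@Rm.T+C); print((p-[340,165])*[8,7.5])
```

```text
t35.5 p [ 0.526  -0.2927  0.0756] ytool yaw -93.6 tilt 0.1 F [-4.2  1.3  7.6] w 0.0585 g 36 q [ 0.29  0.67  0.2   1.78 -0.19  0.72 -1.05]
[[364.9373 401.4858]
 [588.4471 307.3423]
 [339.3651 452.2457]
 [376.2117 417.921 ]
 [610.2603 285.64  ]]
```

View pics/s14.png

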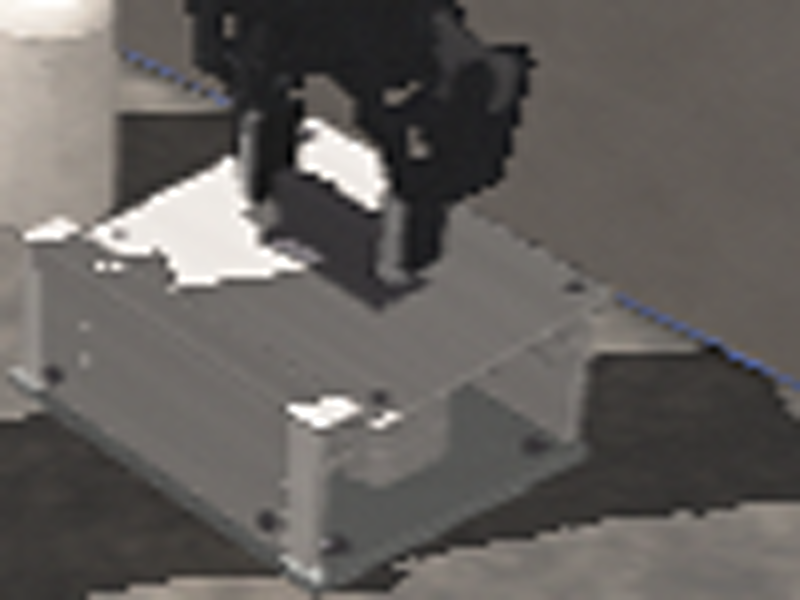

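The panel's front corner at (375,415) sits just behind the lip's end at (355,402). The panel tilts front-down with its rear on the stop. I raise it slightly, then slide it forward under the lip.

servo_tool:
  increments:
    - {"grip": 1,"tx": 0,"ty": 0,"tz": -0.25,"spin": 0}
    - {"grip": 1,"tx": -0.4,"ty": 0,"tz": -0.25,"spin": 0}
    - {"grip": 1,"tx": -0.8,"ty": 0,"tz": -0.25,"spin": 0}
    - {"grip": 1,"tx": -1.1,"ty": 0,"tz": -0.25,"spin": 0}
    - {"grip": 1,"tx": -1.1,"ty": 0,"tz": -0.25,"spin": 0}

```text
time: 35.95
eef_pos: [0.5147, -0.2918, 0.0775]
ee_rot: [-3.14, 0.099, 0.002]
contact_force: [0.1, 0.3, -3.1]
gripper_width: 0.0589
grip_force: 34.9
```

servo_tool:
  increments:
    - {"grip": 1,"tx": -0.2,"ty": 0,"tz": 0,"spin": 0}
    - {"grip": 1,"tx": -0.4,"ty": 0,"tz": 0,"spin": 0}
    - {"grip": 1,"tx": -0.4,"ty": 0,"tz": 0,"spin": 0}

```text
time: 36.2
eef_pos: [0.5115, -0.2916, 0.0777]
ee_rot: [-3.14, 0.099, 0.001]
contact_force: [0.2, 0.4, -2.8]
gripper_width: 0.0589
grip_force: 34.8
```

servo_tool:
  increments:
    - {"grip": 1,"tx": 0,"ty": 0,"tz": -0.3,"spin": 0}
    - {"grip": 1,"tx": 0,"ty": 0,"tz": -0.6,"spin": 0}
    - {"grip": 1,"tx": 0,"ty": 0,"tz": -0.8,"spin": 0}
    - {"grip": 1,"tx": 0,"ty": 0,"tz": -0.8,"spin": 0}

```text
time: 36.53
eef_pos: [0.5105, -0.2912, 0.0852]
ee_rot: [-3.139, 0.099, 0.004]
contact_force: [-3.8, -0.3, -9.6]
gripper_width: 0.059
grip_force: 34.6
```

servo_tool:
  increments:
    - {"grip": 1,"tx": 0,"ty": 0,"tz": -0.4,"spin": 0}
    - {"grip": 1,"tx": 0,"ty": 0,"tz": -0.6,"spin": 0}
    - {"grip": 1,"tx": 0,"ty": 0,"tz": -0.6,"spin": 0}

```text
time: 36.78
eef_pos: [0.5123, -0.2915, 0.0921]
ee_rot: [-3.14, 0.098, -0.001]
contact_force: [-0.4, 0.6, -8.7]
gripper_width: 0.0587
grip_force: 34.4
```

servo_tool:
  increments:
    - {"grip": 1,"tx": -0.2,"ty": 0,"tz": 0.2,"spin": 0}
    - {"grip": 1,"tx": -0.4,"ty": 0,"tz": 0.3,"spin": 0}
    - {"grip": 1,"tx": -0.6,"ty": 0,"tz": 0.3,"spin": 0}
    - {"grip": 1,"tx": -0.6,"ty": 0,"tz": 0.3,"spin": 0}

```text
time: 37.12
eef_pos: [0.5128, -0.2917, 0.0919]
ee_rot: [3.137, -0.097, 0.02]
contact_force: [9.3, 2.5, 0.6]
gripper_width: 0.0589
grip_force: 35.1
```

Run:
```python
from h import *
st()
b=cap('side');a=cap('top')
C=np.array([.5133,-.2926,0]);y=np.radians(-3.5);Rm=np.array([[np.cos(y),-np.sin(y),0],[np.sin(y),np.cos(y),0],[0,0,1]])
g=cv2.cvtColor(b['color'],cv2.COLOR_BGR2GRAY)
p=proj(b,np.array([[-.045,-.075,.073],[-.045,-.075,.069],[-.057,-.075,.069]])@Rm.T+C);print(p)
x,y0=p[0].astype(int); print(g[y0-12:y0+10,x-8:x+22])
```

```text
t37.1 p [ 0.5128 -0.2917  0.0919] ytool yaw -93.5 tilt 0.8 F [9.3 2.5 0.6] w 0.0589 g 35 q [ 0.29  0.62  0.2   1.82 -0.18  0.71 -1.04]
[[385.6172 218.5314]
 [385.5171 219.7735]
 [382.166  221.5927]]
[[112 112 113 113 113 111 112 113 115 115 114 113 112 113 115 114 114 113
  115 118 115 115 115 115 112 112 120 119 100  96]
 [111 111 112 113 113 113 113 112 112 114 115 115 114 112 111 113 115 114
  115 113 115 116 115 114 115 119 111 107 106 114]
 [113 111 111 112 114 114 115 113 112 113 115 115 115 114 113 112 113 114
  115 113 113 114 115 123 119 105 108 111 107 105]
 [116 115 112 112 112 112 115 115 114 113 114 113 115 114 115 113 113 114
  115 115 115 113 120 120 101 103 104 105 112 109]
 [114 116 116 113 112 110 112 114 113 115 114 112 113 114 115 114 114 112
  112 113 118 123 112 109 109 111 111 105 103 108]
 [113 114 116 117 115 113 112 110 112 114 115 114 113 113 114 114 114 114
  110 119 115 104 105 109 108 111 110 111 102 102]
 [114 113 111 114 117 116 114 114 111 111 113 113 115 114 112 113 115 113
  121 118  99 103 108 108 108 108 110 111 112 110]
 [112 115 114 113 113 116 
[... 1149 characters left out ...]
111 111 111 109 112 116
  108  92  85  86  86  87  87  86  85  85  85  87]
 [105 137 145 123 108 109 113 105 111 117 116 114 114 110 113 115 110 110
  107  92  85  87  88  89  88  86  86  88  76  63]
 [107 132 138 121 101 103 100 111 110 114 114 112 113 115 112 113 112 110
  106  91  86  86  86  86  89  87  87  87  65  52]
 [108 132 135 116  99 107 123 111 110 124 128 121 114 110 111 113 112 112
   99  88  87  88  87  87  87  87  87  88  76  66]
 [106 134 135 118 122 117 112 108 108 115 118 116 111 110 111 113 103  99
   89  87  87  88  88  87  85  85  85  86  86  87]
 [109 134 134 125 113  97 104 108 111 117 118 118 113 112 112 103  90  86
   86  86  85  85  86  86  86  87  87  88  87  87]]
```

Run:
```python
from h import *
b=cap('side')
C=np.array([.5133,-.2926,0]);y=np.radians(-3.5);Rm=np.array([[np.cos(y),-np.sin(y),0],[np.sin(y),np.cos(y),0],[0,0,1]])
im0=cv2.imread('pics/s14.png');s=cv2.cvtColor(im0,6)
w=s[385:412,362:395].astype(float);k=np.clip(90-w,0,None);yy,xx=np.mgrid[385:412,362:395];p0=[(xx*k).sum()/k.sum()/8+340-.44,(yy*k).sum()/k.sum()/7.5+165-.43]
g=cv2.cvtColor(b['color'],6);w=g[214:219,382:389].astype(float);k=np.clip(100-w,0,None);yy,xx=np.mgrid[214:219,382:389];p1=[(xx*k).sum()/k.sum(),(yy*k).sum()/k.sum()]
for n,p,zs in(('s14',p0,(.058,.061,.064)),('now',p1,(.062,.067,.071,.075,.079))):
    for z in zs: print(n,np.round(p,1),z,np.round((plane(b,[p],z)[0]-C)@Rm*1000,1))
st()
```

```text
s14 [387.  217.6] 0.058 [-24.6 -61.   58. ]
s14 [387.  217.6] 0.061 [-27.6 -63.7  61. ]
s14 [387.  217.6] 0.064 [-30.6 -66.4  64. ]
now [384.8 215.7] 0.062 [-27.  -55.1  62. ]
now [384.8 215.7] 0.067 [-32.  -59.7  67. ]
now [384.8 215.7] 0.071 [-36.  -63.3  71. ]
now [384.8 215.7] 0.075 [-40.  -66.9  75. ]
now [384.8 215.7] 0.079 [-44.  -70.5  79. ]
t37.3 p [ 0.5128 -0.2917  0.0918] ytool yaw -93.5 tilt 0.7 F [7.8 1.2 0. ] w 0.0592 g 35 q [ 0.29  0.62  0.2   1.82 -0.18  0.71 -1.04]
```

servo_tool:
  increments:
    - {"grip": 1,"tx": 0.5,"ty": 0,"tz": 0,"spin": 0}
    - {"grip": 1,"tx": 1.0,"ty": 0,"tz": 0,"spin": 0}
    - {"grip": 1,"tx": 1.0,"ty": 0,"tz": 0.3,"spin": 0}
    - {"grip": 1,"tx": 1.0,"ty": 0,"tz": 0.3,"spin": 0}
    - {"grip": 1,"tx": 1.0,"ty": 0,"tz": 0.3,"spin": 0}

```text
time: 37.68
eef_pos: [0.5153, -0.2918, 0.0853]
ee_rot: [-3.14, 0.098, 0.002]
contact_force: [0.7, -0.1, -3.0]
gripper_width: 0.0588
grip_force: 34.9
```

```bash
cat >> h.py <<'E'
C0=np.array([.5133,-.2926,0]);_y=np.radians(-3.5);RC=np.array([[np.cos(_y),-np.sin(_y),0],[np.sin(_y),np.cos(_y),0],[0,0,1]])
def hole(yc=-.0637):
    """panel's front right screw hole seen by the side camera: x,z in carrier frame (mm) for known carrier y"""
    b=cap('side'); g=cv2.cvtColor(b['color'],6)[208:226,374:396].astype(np.uint8)
    t=cv2.GaussianBlur(g,(3,3),0).astype(float); bg=cv2.medianBlur(g,7).astype(float); d=np.clip(bg-g-12,0,None)
    n,l,s,c=cv2.connectedComponentsWithStats((d>0).astype(np.uint8)); 
    for i in range(1,n):
        w=d*(l==i)
        if w.sum()<40: continue
        yy,xx=np.mgrid[208:226,374:396]; p=[(xx*w).sum()/w.sum(),(yy*w).sum()/w.sum()]
        A=(plane(b,[p],.05)[0]-C0)@RC;B=(plane(b,[p],.09)[0]-C0)@RC; t=(yc-A[1])/(B[1]-A[1]); print('blob',np.round(p,1),'w%.0f'%w.sum(),np.round((A+t*(B-A))*1000,1))
E
python3 - <<'E'
from h import *
s,_=st();print((s['eef_pos']-C0)@RC)
hole()
E
```

```text
t37.7 p [ 0.5153 -0.2918  0.0853] ytool yaw -93.6 tilt 0.1 F [ 0.7 -0.1 -3. ] w 0.0588 g 35 q [ 0.29  0.64  0.2   1.8  -0.18  0.72 -1.04]
[0.0019 0.0009 0.0853]
blob [385.  217.2] w120 [-35.3 -63.7  66.2]
```

servo_tool:
  increments:
    - {"grip": 1,"tx": -0.3,"ty": 0,"tz": 0,"spin": 0}
    - {"grip": 1,"tx": -0.6,"ty": 0,"tz": 0,"spin": 0}
    - {"grip": 1,"tx": -0.9,"ty": 0,"tz": 0,"spin": 0}
    - {"grip": 1,"tx": -1.0,"ty": 0,"tz": 0,"spin": 0}
    - {"grip": 1,"tx": -1.0,"ty": 0,"tz": 0,"spin": 0}

```text
time: 38.15
eef_pos: [0.5054, -0.2913, 0.0858]
ee_rot: [-3.14, 0.099, 0.001]
contact_force: [-0.2, 0.1, -2.5]
gripper_width: 0.0586
grip_force: 34.9
```

Run:
```python
from h import *
s,_=st();print((s['eef_pos']-C0)@RC)
hole()
```

```text
t38.1 p [ 0.5054 -0.2913  0.0858] ytool yaw -93.6 tilt 0.0 F [-0.2  0.1 -2.5] w 0.0586 g 35 q [ 0.3   0.62  0.2   1.83 -0.18  0.71 -1.03]
[-0.0079  0.0008  0.0858]
```

servo_tool:
  increments:
    - {"grip": 1,"tx": 0,"ty": 0,"tz": -0.3,"spin": 0}
    - {"grip": 1,"tx": 0,"ty": 0,"tz": -0.6,"spin": 0}
    - {"grip": 1,"tx": 0,"ty": 0,"tz": -0.7,"spin": 0}
    - {"grip": 1,"tx": 0,"ty": 0,"tz": -0.7,"spin": 0}

```text
time: 38.53
eef_pos: [0.5046, -0.2907, 0.0921]
ee_rot: [-3.139, 0.098, 0.004]
contact_force: [-2.7, -0.8, -10.9]
gripper_width: 0.0586
grip_force: 34.7
```

Run:
```python
from h import *
s,_=st();print((s['eef_pos']-C0)@RC)
b=cap('side');g=cv2.cvtColor(b['color'],6)
# panel rear right corner & front: right edge line scan against predicted tilt
for th in(.1,.15,.2,.25,.3):
    f=np.array([-.054,-.0745,.067]); r=f+np.array([.11*np.cos(th),0,.11*np.sin(th)]); print(th,proj(b,np.array([f,r])@RC.T+C0).round(1).tolist())
cv2.imwrite('pics/e.png',g)
v=g[150:225,425]; 
for x in(400,405,410,415,418,420,422,424): print(x,[int(t) for t in g[180:216,x]])
```

```text
t38.5 p [ 0.5046 -0.2907  0.0921] ytool yaw -93.6 tilt 0.2 F [ -2.7  -0.8 -10.9] w 0.0586 g 35 q [ 0.29  0.61  0.21  1.82 -0.18  0.72 -1.04]
[-0.0088  0.0013  0.0921]
0.1 [[382.8, 221.7], [412.5, 202.4]]
0.15 [[382.8, 221.7], [412.5, 200.8]]
0.2 [[382.8, 221.7], [412.5, 199.3]]
0.25 [[382.8, 221.7], [412.4, 197.8]]
0.3 [[382.8, 221.7], [412.2, 196.3]]
400 [95, 95, 93, 93, 95, 96, 95, 95, 95, 95, 92, 117, 116, 116, 116, 116, 112, 112, 112, 112, 115, 116, 117, 117, 115, 115, 113, 114, 118, 107, 108, 108, 108, 108, 108, 109]
405 [96, 93, 93, 94, 94, 94, 94, 93, 93, 94, 95, 95, 96, 93, 120, 116, 116, 117, 117, 114, 114, 112, 112, 114, 118, 108, 109, 106, 108, 112, 102, 103, 111, 110, 110, 107]
410 [94, 93, 94, 93, 93, 94, 95, 95, 94, 95, 95, 95, 96, 95, 95, 94, 93, 121, 118, 119, 120, 84, 106, 114, 122, 115, 112, 107, 110, 106, 102, 115, 110, 108, 108, 111]
415 [93, 93, 93, 93, 92, 92, 93, 93, 93, 94, 93, 93, 93, 92, 94, 96, 95, 92, 93, 95, 94, 96, 94, 82, 100, 106, 121, 130, 127, 128, 135, 140, 125, 117, 127, 56]
418 [93, 93, 93, 93, 95, 95, 93, 95, 94, 93, 91, 92, 92, 94, 94, 92, 93, 95, 95, 95, 95, 95, 94, 93, 97, 87, 100, 111, 117, 124, 129, 135, 139, 135, 143, 54]
420 [95, 94, 94, 95, 95, 93, 93, 92, 91, 92, 90, 91, 93, 93, 94, 93, 92, 93, 93, 95, 95, 94, 93, 94, 94, 92, 84, 97, 106, 118, 113, 124, 136, 137, 95, 59]
422 [95, 94, 94, 94, 93, 95, 95, 93, 93, 92, 91, 90, 91, 92, 93, 94, 93, 94, 94, 96, 93, 93, 93, 95, 95, 96, 95, 89, 94, 107, 108, 110, 119, 129, 52, 57]
424 [94, 94, 92, 93, 94, 93, 94, 93, 93, 93, 93, 93, 92, 93, 93, 93, 94, 92, 91, 94, 94, 93, 91, 94, 94, 95, 94, 95, 90, 92, 100, 111, 118, 128, 50, 57]
```

Step 3's state holds: the front edge is under the lip (−11 N on lifting) and the tilt is about 0.2 rad. Now I lower the rear, easing back a few mm.

servo_tool:
  increments:
    - {"grip": 1,"tx": 0,"ty": 0,"tz": 0.3,"spin": 0}
    - {"grip": 1,"tx": 0.05,"ty": 0,"tz": 0.6,"spin": 0}
    - {"grip": 1,"tx": 0.1,"ty": 0,"tz": 0.9,"spin": 0}
    - {"grip": 1,"tx": 0.15,"ty": 0,"tz": 1.1,"spin": 0}
    - {"grip": 1,"tx": 0.15,"ty": 0,"tz": 1.1,"spin": 0}

```text
time: 39.0
eef_pos: [0.5087, -0.2916, 0.0821]
ee_rot: [3.139, -0.098, 0.003]
contact_force: [0.3, -0.4, -0.7]
gripper_width: 0.0587
grip_force: 35.6
```

servo_tool:
  increments:
    - {"grip": 1,"tx": 0.15,"ty": 0,"tz": 0.2,"spin": 0}
    - {"grip": 1,"tx": 0.25,"ty": 0,"tz": 0.4,"spin": 0}
    - {"grip": 1,"tx": 0.35,"ty": 0,"tz": 0.6,"spin": 0}
    - {"grip": 1,"tx": 0.35,"ty": 0,"tz": 0.6,"spin": 0}

```text
time: 39.33
eef_pos: [0.5128, -0.292, 0.0764]
ee_rot: [3.139, -0.097, 0.005]
contact_force: [4.5, -1.2, 3.9]
gripper_width: 0.0592
grip_force: 36.0
```

Run:
```python
from h import *
s,_=st();print((s['eef_pos']-C0)@RC)
```

```text
t39.3 p [ 0.5128 -0.292   0.0764] ytool yaw -93.6 tilt 0.2 F [ 4.5 -1.2  3.9] w 0.0592 g 36 q [ 0.3   0.65  0.2   1.81 -0.19  0.7  -1.03]
[-0.0006  0.0005  0.0764]
```

servo_tool:
  increments:
    - {"grip": 1,"tx": 0.2,"ty": 0,"tz": 0.2,"spin": 0}
    - {"grip": 1,"tx": 0.3,"ty": 0,"tz": 0.4,"spin": 0}
    - {"grip": 1,"tx": 0.3,"ty": 0,"tz": 0.5,"spin": 0}
    - {"grip": 1,"tx": 0.3,"ty": 0,"tz": 0.5,"spin": 0}

```text
time: 39.67
eef_pos: [0.5139, -0.2922, 0.075]
ee_rot: [-3.139, 0.099, -0.0]
contact_force: [-11.7, 7.1, 43.0]
gripper_width: 0.0589
grip_force: 40.7
```

Run:
```python
from h import *
s,_=st();print((s['eef_pos']-C0)@RC)
hole()
b=cap('side');g=cv2.cvtColor(b['color'],6)
for x in(405,408,410,412,414): print(x,[int(t) for t in g[192:216,x]])
for z in(.061,.066): print(proj(b,np.array([[.055,-.075,z],[.061,-.075,.064]])@RC.T+C0).round(1).tolist())
```

```text
t39.7 p [ 0.5139 -0.2922  0.075 ] ytool yaw -93.6 tilt 0.0 F [-11.7   7.1  43. ] w 0.0589 g 41 q [ 0.3   0.65  0.2   1.81 -0.19  0.7  -1.04]
[0.0006 0.0005 0.075 ]
blob [380.7 222.7] w56 [-49.9 -63.7  55.1]
405 [95, 95, 95, 93, 94, 94, 94, 94, 105, 116, 112, 113, 113, 112, 109, 110, 110, 112, 122, 121, 111, 109, 107, 108]
408 [95, 94, 95, 95, 95, 94, 93, 97, 79, 101, 110, 113, 101, 58, 103, 112, 113, 120, 107, 111, 105, 101, 112, 110]
410 [95, 95, 95, 93, 94, 95, 94, 93, 97, 77, 108, 113, 115, 110, 115, 120, 115, 105, 103, 115, 110, 108, 108, 111]
412 [95, 95, 94, 94, 96, 94, 96, 95, 95, 98, 70, 114, 122, 114, 122, 118, 106, 116, 122, 118, 111, 114, 116, 124]
414 [94, 94, 96, 95, 95, 94, 94, 95, 94, 94, 96, 72, 106, 113, 118, 133, 126, 126, 133, 135, 125, 120, 49, 57]
[[411.9, 207.7], [413.6, 206.0]]
[[412.1, 206.2], [413.6, 206.0]]
```

servo_tool:
  increments:
    - {"grip": 1,"tx": 0,"ty": 0,"tz": -0.3,"spin": 0}
    - {"grip": 1,"tx": 0,"ty": 0,"tz": -0.3,"spin": 0}

```text
time: 39.93
eef_pos: [0.5138, -0.2921, 0.0752]
ee_rot: [3.14, -0.099, 0.001]
contact_force: [-4.1, 1.5, 20.2]
gripper_width: 0.0587
grip_force: 38.5
```

Run:
```python
from h import *
s,_=st()
b=cap('side');g=cv2.cvtColor(b['color'],6).astype(float)
w=np.clip(95-g[203:208,405:411],0,None);yy,xx=np.mgrid[203:208,405:411];p=[(xx*w).sum()/w.sum(),(yy*w).sum()/w.sum()];print(p,g[203:208,405:411])
A=(plane(b,[p],.05)[0]-C0)@RC;B=(plane(b,[p],.09)[0]-C0)@RC;t=(-.0637-A[1])/(B[1]-A[1]);print((A+t*(B-A))*1000)
print('flat pred',proj(b,np.array([[x,-.0637,z] for z in(.061,.065,.069) for x in(.044,.0465,.049)])@RC.T+C0).round(1).tolist())
```

```text
t39.9 p [ 0.5138 -0.2921  0.0752] ytool yaw -93.6 tilt 0.0 F [-4.1  1.5 20.2] w 0.0587 g 38 q [ 0.3   0.65  0.2   1.81 -0.19  0.7  -1.04]
[np.float64(408.031746031746), np.float64(205.0)] [[112. 113. 113. 118. 114. 113.]
 [113. 114. 114. 102. 109. 115.]
 [112. 113.  86.  52.  84. 109.]
 [110. 110. 114. 103. 110. 114.]
 [109. 111. 111. 113. 112. 122.]]
[ 51.5421 -63.7     65.3386]
flat pred [[405.9, 207.4], [406.6, 207.0], [407.2, 206.7], [406.1, 206.1], [406.7, 205.8], [407.4, 205.5], [406.2, 204.9], [406.9, 204.6], [407.5, 204.2]]
```

The rear edge is still on the stop top, about 4–5 mm too far back. I unload it, slide it forward and lower again.

servo_tool:
  increments:
    - {"grip": 1,"tx": 0,"ty": 0,"tz": -0.25,"spin": 0}
    - {"grip": 1,"tx": -0.3,"ty": 0,"tz": -0.25,"spin": 0}
    - {"grip": 1,"tx": -0.6,"ty": 0,"tz": -0.25,"spin": 0}
    - {"grip": 1,"tx": -0.7,"ty": 0,"tz": -0.25,"spin": 0}
    - {"grip": 1,"tx": -0.7,"ty": 0,"tz": -0.25,"spin": 0}

```text
time: 40.4
eef_pos: [0.5061, -0.2909, 0.0757]
ee_rot: [-3.139, 0.099, 0.002]
contact_force: [-0.1, -0.4, -1.7]
gripper_width: 0.0591
grip_force: 36.6
```

```bash
cat >> h.py <<'E'
def rhole(yc=-.0637):
    b=cap('side');g=cv2.cvtColor(b['color'],6).astype(float); r=g[198:212,398:413]; 
    k=cv2.filter2D(r,-1,np.array([[-1,-1,-1],[-1,8,-1],[-1,-1,-1]])/8.); j=np.unravel_index(k[1:-1,1:-1].argmin(),(12,13)); y,x=j[0]+199,j[1]+399
    w=np.clip(100-g[y-1:y+2,x-1:x+2],0,None);yy,xx=np.mgrid[y-1:y+2,x-1:x+2];p=[(xx*w).sum()/w.sum(),(yy*w).sum()/w.sum()]
    A=(plane(b,[p],.05)[0]-C0)@RC;B=(plane(b,[p],.09)[0]-C0)@RC;t=(yc-A[1])/(B[1]-A[1]);print('rear hole',np.round(p,1),np.round((A+t*(B-A))*1000,1))
E
python3 - <<'E'
from h import *
s,_=st();print((s['eef_pos']-C0)@RC);rhole()
E
```

```text
t40.4 p [ 0.5061 -0.2909  0.0757] ytool yaw -93.6 tilt 0.1 F [-0.1 -0.4 -1.7] w 0.0591 g 37 q [ 0.3   0.64  0.2   1.83 -0.19  0.69 -1.03]
[-0.0073  0.0012  0.0757]
rear hole [405.9 205.7] [ 43.2 -63.7  66.9]
```

servo_tool:
  increments:
    - {"grip": 1,"tx": 0.1,"ty": 0,"tz": 0.15,"spin": 0}
    - {"grip": 1,"tx": 0.1,"ty": 0,"tz": 0.3,"spin": 0}
    - {"grip": 1,"tx": 0.1,"ty": 0,"tz": 0.45,"spin": 0}
    - {"grip": 1,"tx": 0.1,"ty": 0,"tz": 0.55,"spin": 0}

```text
time: 40.78
eef_pos: [0.5092, -0.2914, 0.0712]
ee_rot: [3.14, -0.098, 0.003]
contact_force: [-2.2, 2.5, 14.8]
gripper_width: 0.0586
grip_force: 38.1
```

Run:
```python
from h import *
s,_=st();print((s['eef_pos']-C0)@RC);rhole()
```

```text
t40.8 p [ 0.5092 -0.2914  0.0712] ytool yaw -93.6 tilt 0.1 F [-2.2  2.5 14.8] w 0.0586 g 38 q [ 0.3   0.65  0.2   1.82 -0.19  0.68 -1.03]
[-0.0042  0.001   0.0712]
rear hole [406. 208.] [ 44.4 -63.7  58.7]
```

servo_tool:
  increments:
    - {"grip": 1,"tx": 0,"ty": 0,"tz": -0.1,"spin": 0}
    - {"grip": -1,"tx": 0,"ty": 0,"tz": -0.1,"spin": 0}
    - {"grip": -1,"tx": 0,"ty": 0,"tz": -0.1,"spin": 0}
    - {"grip": -1,"tx": 0,"ty": 0,"tz": -0.1,"spin": 0}
    - {"grip": -1,"tx": 0,"ty": 0,"tz": -0.1,"spin": 0}

```text
time: 41.25
eef_pos: [0.5077, -0.2914, 0.0716]
ee_rot: [3.14, -0.098, -0.001]
contact_force: [-0.0, 0.2, -0.5]
gripper_width: 0.0855
grip_force: 0.0
```

servo_tool:
  increments:
    - {"grip": -1,"tx": 0,"ty": 0,"tz": -1,"spin": 0}
    - {"grip": -1,"tx": 0,"ty": 0,"tz": -3,"spin": 0}
    - {"grip": -1,"tx": 0,"ty": 0,"tz": -6,"spin": 0}
    - {"grip": -1,"tx": 0,"ty": 0,"tz": -9,"spin": 0}
    - {"grip": -1,"tx": 0,"ty": 0,"tz": -9,"spin": 0}

```text
time: 41.67
eef_pos: [0.5112, -0.2935, 0.1682]
ee_rot: [3.136, -0.099, 0.014]
contact_force: [1.1, 0.2, -0.5]
gripper_width: 0.0854
grip_force: 0.0
```

servo_tool:
  increments:
    - {"grip": -1,"tx": -3.5,"ty": 1.5,"tz": -0.5,"spin": 0}
    - {"grip": -1,"tx": -7,"ty": 3,"tz": -1,"spin": 0}
    - {"grip": -1,"tx": -10.5,"ty": 4.5,"tz": -1.5,"spin": 0}
    - {"grip": -1,"tx": -14,"ty": 6,"tz": -2,"spin": 0}
    - {"grip": -1,"tx": -17,"ty": 8,"tz": -2,"spin": 0}

```text
time: 42.08
eef_pos: [0.3313, -0.3605, 0.1828]
ee_rot: [3.14, -0.098, 0.001]
contact_force: [0.6, -0.7, -0.4]
gripper_width: 0.0856
grip_force: 0.0
```

servo_tool:
  increments:
    - {"grip": -1,"tx": -3,"ty": 2,"tz": -1,"spin": 0}
    - {"grip": -1,"tx": -5,"ty": 4,"tz": -2,"spin": 0}
    - {"grip": -1,"tx": -5,"ty": 4,"tz": -2,"spin": 0}
    - {"grip": -1,"tx": -5,"ty": 4,"tz": -2,"spin": 0}

```text
time: 42.42
eef_pos: [0.2799, -0.3987, 0.2027]
ee_rot: [3.138, -0.104, 0.002]
contact_force: [0.8, 0.4, -1.3]
gripper_width: 0.0854
grip_force: 0.0
```

Run:
```python
from h import *
s,_=st();rhole()
a=cap('top');b=cap('side')
# holes in top view: rear corners, and tab; compare with start image
o=cv2.imread('pics/top0.png'); n=a['color']
for nm,(x0,y0,x1,y1) in dict(rl=(322,140,335,152),rr=(378,145,390,157)).items():
    for lab,im in(('start',o),('now',n)):
        g=cv2.cvtColor(im,6)[y0:y1,x0:x1].astype(float); w=np.clip(190-g,0,None)*(g<190); k=cv2.filter2D(g,-1,np.array([[-1,-1,-1],[-1,8,-1],[-1,-1,-1]])/8.); j=np.unravel_index(k[2:-2,2:-2].argmin(),k[2:-2,2:-2].shape); y,x=j[0]+2,j[1]+2
        ww=np.clip(220-g[y-1:y+2,x-1:x+2],0,None);yy,xx=np.mgrid[y-1:y+2,x-1:x+2]; p=[x0+(xx*ww).sum()/ww.sum(),y0+(yy*ww).sum()/ww.sum()]
        print(nm,lab,np.round(p,2),np.round((plane(a,[p],.061)[0]-C0)@RC*1000,1))
for lab,im in(('start',cv2.imread('pics/side0.png')),('now',b['color'])):
    g=cv2.cvtColor(im,6); print(lab,[[int(v) for v in g[r,378:386]] for r in(216,219,222)])
cv2.imwrite('pics/final.png',n)
```

```text
t42.4 p [ 0.2799 -0.3987  0.2027] ytool yaw -93.8 tilt 0.1 F [ 0.8  0.4 -1.3] w 0.0854 g 0 q [ 0.6   0.3   0.32  2.   -0.12  0.85 -0.65]
rear hole [406. 208.] [ 44.5 -63.7  58.6]
rl start [328.8  145.29] [46.1 57.4 61. ]
rl now [326.   145.71] [44.7 63.9 61. ]
rr start [384.15 150.43] [ 42.5 -72.7  61. ]
rr now [381.5  150.35] [ 42.3 -66.5  61. ]
start [[233, 248, 228, 230, 235, 235, 234, 234], [235, 231, 229, 232, 236, 245, 237, 234], [139, 109, 99, 98, 82, 54, 74, 231]]
now [[233, 248, 227, 232, 235, 236, 235, 234], [235, 231, 229, 232, 236, 245, 237, 234], [138, 110, 100, 94, 102, 103, 99, 212]]
```

```bash
python3 -c "
from plant import manip
print(manip.finish_job())"
```

```text
the job is handed in; nothing more can be done
None
```

The job is handed in with the carrier closed; the judge's verdict was not shown. All four collars are home on their matching shafts, and the panel is flat, hooked under the lip and centred to a few mm by my last camera check.

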